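Set a patched slat under a weight to cure

TASK

Set up the patched slat to cure: first stand the two dark wooden bearers on the black rubber pads, squarely in the middle of each, the bearer with the raised metal lip on the pad at the big white pail's end and with its lip on the outer side, away from the other bearer. Then lay the white slat flat across both bearers, centred on their length, with one end just inside the lip (less than a thumb's width from it, not up on it); next lay the wooden patch block lengthwise on the middle of the slat, and last stand the steel weight on the middle of the patch. Do not knock or shift the glass jar.

Things in the scene. Friction and masses are not known exactly. Their poses are not given: they have to be found in the camera images.
- stop_bearer: Dark timber block with a raised aluminium lip along one long edge (an L in section): 45 mm (its x) by 80 mm (its y), 40 mm high to the seat; the lip is 12 mm thick and rises 15 mm more (55 mm in all) along the whole of its +x edge, from x = 10.5 to 22.5 mm. Origin: centre of the underside; z up. Loose, 0.13 kg; starts upright on the bench, beside the middle, with its lip pointing away from the robot to within 0.6 rad of world +x.
- plain_bearer: Dark timber block without a lip, 45 mm (its x) by 80 mm (its y), 40 mm high. Origin: centre of the underside; z up. Loose, 0.11 kg; starts upright on the bench. (A thinner, paler offcut 18 mm high at the back of the bench is not wanted.)
- slat: White-painted straight wooden slat, 240 mm long (its x), 50 mm wide (its y), 12 mm thick. Origin: centre of the underside; z up. Loose, 0.10 kg; starts flat on the bench nearest the robot, lying roughly left to right.
- patch: Brown wooden patch block, 60 mm long (its x), 50 mm wide (its y), 18 mm high. Origin: centre of the underside; z up. Loose, 0.05 kg; starts flat on the bench. Its length goes along the slat's.
- weight: Round dark steel weight: body 52 mm in diameter and 40 mm high, with a knob 22 mm in diameter on top, from 41 to 64 mm above the underside. Origin: centre of the underside; z up. Loose, about 0.6 kg (0.5 to 0.75); starts upright on the bench.
- pad_left: Thin black rubber pad fixed to the bench, 90 mm (its x) by 70 mm (its y), 4 mm thick; the one of the two pads more to the robot's left (+y). Its y axis lies along the line through both pads and points to the left, away from the other pad. The pads' centres are 215 to 225 mm apart. Origin: centre of the underside.
- pad_right: The same pad to the robot's right, fixed, in line with the left one and turned the same way; its y axis points to the left, towards the left pad. Origin: centre of the underside.
- pail: Big round white paint pail with a white lid and wire handle, 164 mm in diameter, 170 mm high, standing fixed at the far left or the far right of the bench (a low black tub stands at the opposite side). It only shows at which end the lipped bearer belongs: y above 0 means the left pad. Origin: centre of the underside.
- jar: Open glass jar, 68 mm in diameter, 75 mm high, standing loose behind the pads as seen from the robot; not to be touched. Origin: centre of the underside.
There are look-alikes about, which are no part of the job. Several things have the shape of the slat; the one meant has the colours described above. Of the things that look like the pail, take the one that is farthest to the robot's right at the start.

How it is judged:
On the way, in this order (a step that is already met when the one before it is completed fails the run):
1. both bearers stand squarely on their pads, the lipped one at the pail's end, lip outward, let go (height (world z) of stop_bearer between 0 and 0.008 m and angle between each of stop_bearer, plain_bearer's own z axis and vertical below 0.05 rad and height (world z) of plain_bearer between 0 and 0.008 m and ((world y of pail above 0 m and horizontal distance between stop_bearer and pad_left below 0.015 m and angle between the x axis of stop_bearer and the y axis of pad_left, either way round below 0.2 rad and horizontal distance between plain_bearer and pad_right below 0.015 m and angle between the x axis of plain_bearer and the y axis of pad_right, either way round below 0.2 rad and x of pad_right in the frame of stop_bearer below 0 m) or (world y of pail below 0 m and horizontal distance between stop_bearer and pad_right below 0.015 m and angle between the x axis of stop_bearer and the y axis of pad_right, either way round below 0.2 rad and horizontal distance between plain_bearer and pad_left below 0.015 m and angle between the x axis of plain_bearer and the y axis of pad_left, either way round below 0.2 rad and x of pad_left in the frame of stop_bearer below 0 m)) and linear speed of each of stop_bearer, plain_bearer below 0.03 m/s and contact force between each of stop_bearer, plain_bearer and the fingers below 0.05 N), for 0.2 s.
2. the slat lies flat across both bearers, one end just inside the lip, let go (height (world z) of stop_bearer between 0 and 0.008 m and angle between each of stop_bearer, plain_bearer's own z axis and vertical below 0.05 rad and height (world z) of plain_bearer between 0 and 0.008 m and ((world y of pail above 0 m and horizontal distance between stop_bearer and pad_left below 0.015 m and angle between the x axis of stop_bearer and the y axis of pad_left, either way round below 0.2 rad and horizontal distance between plain_bearer and pad_right below 0.015 m and angle between the x axis of plain_bearer and the y axis of pad_right, either way round below 0.2 rad and x of pad_right in the frame of stop_bearer below 0 m) or (world y of pail below 0 m and horizontal distance between stop_bearer and pad_right below 0.015 m and angle between the x axis of stop_bearer and the y axis of pad_right, either way round below 0.2 rad and horizontal distance between plain_bearer and pad_left below 0.015 m and angle between the x axis of plain_bearer and the y axis of pad_left, either way round below 0.2 rad and x of pad_left in the frame of stop_bearer below 0 m)) and height (world z) of slat between 0.04 and 0.048 m and angle between slat's own z axis and vertical below 0.04 rad and x of slat in the frame of stop_bearer between -0.1315 and -0.107 m and y of slat in the frame of stop_bearer between -0.015 and 0.015 m and y of slat in the frame of plain_bearer between -0.015 and 0.015 m and linear speed of slat below 0.03 m/s and contact force between slat and the fingers below 0.05 N), for 0.2 s.
3. the patch lies lengthwise on the middle of the slat, let go (height (world z) of slat between 0.04 and 0.048 m and angle between slat's own z axis and vertical below 0.04 rad and x of slat in the frame of stop_bearer between -0.1315 and -0.107 m and y of slat in the frame of stop_bearer between -0.015 and 0.015 m and y of slat in the frame of plain_bearer between -0.015 and 0.015 m and height (world z) of patch between 0.051 and 0.061 m and angle between patch's own z axis and vertical below 0.05 rad and angle between the x axis of patch and the x axis of slat, either way round below 0.2 rad and x of patch in the frame of slat between -0.015 and 0.015 m and y of patch in the frame of slat between -0.012 and 0.012 m and linear speed of patch below 0.03 m/s and contact force between patch and the fingers below 0.05 N), for 0.2 s.
4. the weight stands on the middle of the patch, let go (height (world z) of patch between 0.051 and 0.061 m and angle between patch's own z axis and vertical below 0.05 rad and angle between the x axis of patch and the x axis of slat, either way round below 0.2 rad and x of patch in the frame of slat between -0.015 and 0.015 m and y of patch in the frame of slat between -0.012 and 0.012 m and height (world z) of weight between 0.068 and 0.08 m and angle between weight's own z axis and vertical below 0.06 rad and horizontal distance between weight and patch below 0.012 m and linear speed of weight below 0.03 m/s and contact force between weight and the fingers below 0.05 N), for 0.2 s.
At the end, for the whole second after the job is handed in: Bearers within 15 mm of pad centres, square to 0.2 rad, lip outward at the pail's end; slat flat on both, 0-20 mm from the lip, within 15 mm of the bearers' middles; patch lengthwise within 15 mm along, 12 mm across, of slat centre; weight upright within 12 mm of patch centre; all at rest (height (world z) of stop_bearer between 0 and 0.008 m and angle between each of stop_bearer, plain_bearer, patch's own z axis and vertical below 0.05 rad and height (world z) of plain_bearer between 0 and 0.008 m and ((world y of pail above 0 m and horizontal distance between stop_bearer and pad_left below 0.015 m and angle between the x axis of stop_bearer and the y axis of pad_left, either way round below 0.2 rad and horizontal distance between plain_bearer and pad_right below 0.015 m and angle between the x axis of plain_bearer and the y axis of pad_right, either way round below 0.2 rad and x of pad_right in the frame of stop_bearer below 0 m) or (world y of pail below 0 m and horizontal distance between stop_bearer and pad_right below 0.015 m and angle between the x axis of stop_bearer and the y axis of pad_right, either way round below 0.2 rad and horizontal distance between plain_bearer and pad_left below 0.015 m and angle between the x axis of plain_bearer and the y axis of pad_left, either way round below 0.2 rad and x of pad_left in the frame of stop_bearer below 0 m)) and height (world z) of slat between 0.04 and 0.048 m and angle between slat's own z axis and vertical below 0.04 rad and x of slat in the frame of stop_bearer between -0.1315 and -0.107 m and y of slat in the frame of stop_bearer between -0.015 and 0.015 m and y of slat in the frame of plain_bearer between -0.015 and 0.015 m and height (world z) of patch between 0.051 and 0.061 m and angle between the x axis of patch and the x axis of slat, either way round below 0.2 rad and x of patch in the frame of slat between -0.015 and 0.015 m and y of patch in the frame of slat between -0.012 and 0.012 m and height (world z) of weight between 0.068 and 0.08 m and angle between weight's own z axis and vertical below 0.06 rad and horizontal distance between weight and patch below 0.012 m and linear speed of each of stop_bearer, plain_bearer, slat, patch, weight below 0.02 m/s); the robot touches nothing.
It fails at once if the glass jar is shifted by more than 15 mm or tipped (distance of jar from where it was at the start of the episode above 0.015 m or angle between jar's own z axis and vertical above 0.3 rad).
It also fails if it takes over 144 s, if anything falls off the work surface, if the arm or the gripper's body presses on something with over 40 N, if the wrist force passes 120 N, or if a joint passes its speed limit or range.

ROBOT

A 7-joint arm with a two-finger parallel gripper is mounted at the origin on the work surface. World frame = base frame: x ahead of the robot, y to its left, z up, the work surface at z = 0. Lengths are in m, angles in rad, forces in N, time in s.
With the tool pointing down it reaches from about 0.35 to 0.9 m from the base axis. Payload 8.1 kg.
Tool frame: the origin (TCP) lies at the very end of the fingers, on their centre line; the grasp point (between the pads) lies 19 mm behind it; z points along the fingers, y is the direction in which the jaws open and shut (so a half turn about z gives the same grasp; the last joint's range is limited). The gripper opens to 92 mm and grips with 3 to 60 N. Pads are 19 mm wide; open, the fingers measure 130 mm over their backs; the gripper's body (75 mm by 190 mm) begins 47 mm behind the grasp point.
Start: joints at [1.064, 0.434, 0.025, 1.573, -0.012, 1.134, -0.075], TCP at [0.246, -0.575, 0.227] pointing down, gripper open.
Joint ranges: [-2.62, 2.62], [-0.44, 2.09], [-1.27, 1.32], [0.08, 2.57], [-1.32, 4.46], [0.12, 2], [-2.74, 2.74]. Speed limits (rad/s): [2.22, 2.22, 3.01, 3.01, 3.14, 3.14, 3.14].

INTERFACE

Orientations are given as a unit quaternion [w, x, y, z].
In Python, from rig import telemetry, optics, order, silhouettes, pinpoint gives the robot as it stands.
- The arm moves only by the tool drive_tool, never from a script. Its argument "plan" is text: rows parted by semicolons, each of 7 numbers parted by spaces: the finger opening in mm, from 0 to 91.8, then the shift along the tool's x, y, z in units of 30 mm (1.0 is 30 mm), then the turn, a rotation vector about the tool's x, y, z in units of 8 degrees (1.0 is 8 degrees). A call has 1 to 10 rows; each row is the pose to reach, as a shift and turn from the pose measured when the call began, along the tool's axes at that moment; what a row does not reach only later rows make up. A row lasts 1/10 s, in which the tool goes at most 50 mm and 8.59 degrees, less where a joint would pass 70% of its speed; a pose out of reach is approached as far as the arm can. A call with a gripper value outside its range is refused whole. The fingers move at their own pace and stop on an object; "grip_force" is the grip in N (left out, the last holds). Time passes only in rows, so rows that repeat a pose let the fingers close. It gives the time, the measured TCP pose, the force and the opening at its end, in the units of the state.
- telemetry.get_obs(): the state, without advancing time (a new reading comes with each control period).
- optics.capture(name): name is "scene" or "top"; returns the picture (400x640x3 uint8, red, green, blue); there is no depth.
- optics.camera_params(name): a dict with "fx", "fy", "cx", "cy" (pixels), "distortion" ([k1, k2, p1, p2, k3] as OpenCV has them; the pictures are not rectified), "origin" and "attitude" of the camera in the world. Camera axes: x right, y down, z forward; pixel columns grow to the right and rows downward; lengths in m; the calibration is good to about 2 mm. A picture is of the moment at which its call begins. camera_params takes no time and is no camera call.
- order.sign_off(): hands the job in, once; it reports no verdict.
Trained networks look in the newest picture that a camera, given by its name, has taken for a name from the list of things; names that differ only in an ending like _2 or _b are one class to them, and where a whole thing is asked for, a point or a joint stands for the part that bears it (a point fixed in the world has none). Each returns a list of dicts, best first, with "confidence" (0 to 1); they miss things now and then, are a little off and sometimes report something else, mostly with a low value. They report only what shows in the picture. A call takes as long as a camera call. They do not tell look-alikes from the thing itself.
- silhouettes(query, camera): "mask" (400x640 bool, what is visible of it) and "at" ([column, row] in pixels, amid what is visible of it).
- pinpoint(query, camera): "at" ([column, row] in pixels: a listed point, or the origin of a listed thing).
The state is a dict: "clock": time; "joint_positions": joint angles; "qvel": joint speeds; "tau": joint torques, N m; "position": TCP position; "eef_rot": TCP orientation; "force": force on the tool from outside, world axes, zero at the start; "ft_torque": the same for the moment, N m; "finger_gap": opening from 0.0 (shut) to 1.0 (fully open).
Only numpy, scipy, OpenCV 4.12 (cv2) and the standard library are available. Lean on these libraries where they do the work, as an engineer would, in place of code of your own. Each camera call takes 0.05 s, during which the arm holds its last target.

## Working session

There is one attempt and no reset: what is moved stays moved. The work goes in short steps, Python scripts to look and compute and a tool call to move; the robot and the scene stay as the last step left them, time stands still between calls to the robot, and variables do not carry over. Pictures are saved under pics/ and viewed, and the job is handed in when it is done.

Besides the shell and the picture viewer there is one more tool, called after ">>>" by a JSON object that holds its "op" and its "data". drive_tool: Moves the arm, as the interface text tells. Its arguments: {"type":"object","properties":{"plan":{"type":"string"},"grip_force":{"type":"number"}},"required":["plan"]}

```bash
ls; mkdir -p pics; cat > h.py <<'E'
import numpy as np, cv2
from scipy.spatial.transform import Rotation as R
from rig import telemetry, optics, order, silhouettes, pinpoint
def rot(q): return R.from_quat([q[1],q[2],q[3],q[0]])
def cam(n):
    p=optics.camera_params(n)
    K=np.array([[p['fx'],0,p['cx']],[0,p['fy'],p['cy']],[0,0,1]],float)
    a=np.array(p['attitude'],float)
    M=rot(a).as_matrix() if a.size==4 else a.reshape(3,3)
    return K,np.array(p['distortion'],float),np.array(p['origin'],float),M
def ray(n,uv):
    K,d,o,M=cam(n)
    u=cv2.undistortPoints(np.array(uv,float).reshape(-1,1,2),K,d).reshape(-1,2)
    return o,(M@np.c_[u,np.ones(len(u))].T).T
def ground(n,uv,z=0.):
    o,r=ray(n,uv); t=(z-o[2])/r[:,2]; return o+r*t[:,None]
def proj(n,X):
    K,d,o,M=cam(n)
    X=np.array(X,float).reshape(-1,3)
    rv,_=cv2.Rodrigues(M.T)
    return cv2.projectPoints(X,rv,-M.T@o,K,d)[0].reshape(-1,2)
def snap(n,f):
    im=optics.capture(n); cv2.imwrite('pics/'+f,im[:,:,::-1]); return im
E
python3 - <<'E'
from h import *
for n in('scene','top'):
    snap(n,n+'0.png'); print(optics.camera_params(n))
print(telemetry.get_obs())
E
```

```text
pics
{'fx': 461.9948422222521, 'fy': 461.9948422222521, 'cx': 319.6914564055746, 'cy': 204.4249141454019, 'distortion': array([0.00555144, 0.        , 0.        , 0.        , 0.        ]), 'origin': array([ 1.15289961, -0.89377068,  0.86746251]), 'attitude': array([-0.43129632,  0.85358664,  0.25958608, -0.13412081])}
{'fx': 476.55170137449517, 'fy': 476.55170137449517, 'cx': 324.0553760811726, 'cy': 194.40974281281703, 'distortion': array([0.00766557, 0.        , 0.        , 0.        , 0.        ]), 'origin': array([0.20843233, 0.02804354, 1.8083337 ]), 'attitude': array([-0.05697736,  0.70969486, -0.69978271,  0.05823186])}
{'clock': 0.1, 'joint_positions': array([ 1.06438123,  0.43511849,  0.02497477,  1.57399706, -0.01156968,
        1.13399179, -0.07509434]), 'qvel': array([-0.0012261 , -0.00179785, -0.0005766 , -0.00415163,  0.00189476,
        0.00102986, -0.00031615]), 'tau': array([ 2.83193862e-03, -6.69130754e+01,  9.87974927e-01, -3.15148401e+01,
       -6.04691589e-02,  3.74228752e-02,  1.10623660e-05]), 'position': array([ 0.24534596, -0.57434148,  0.2260486 ]), 'eef_rot': array([-6.51856114e-04,  9.79690795e-01,  2.00513033e-01, -2.11191729e-04]), 'force': array([-0.46562772, -0.48599638, -0.20489804]), 'ft_torque': array([ 0.00077607, -0.01154982,  0.01320767]), 'finger_gap': 0.9985341829351779}
```

View pics/scene0.png

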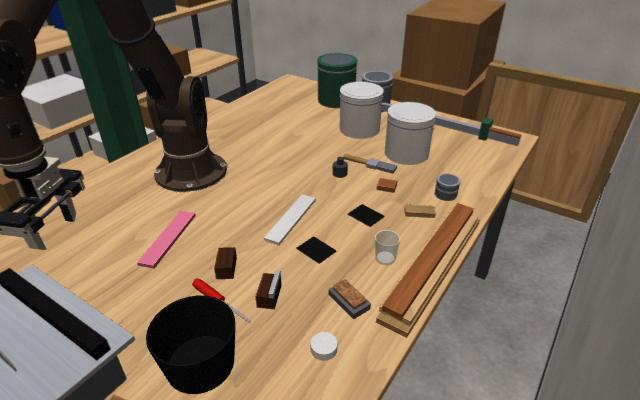

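View pics/top0.png

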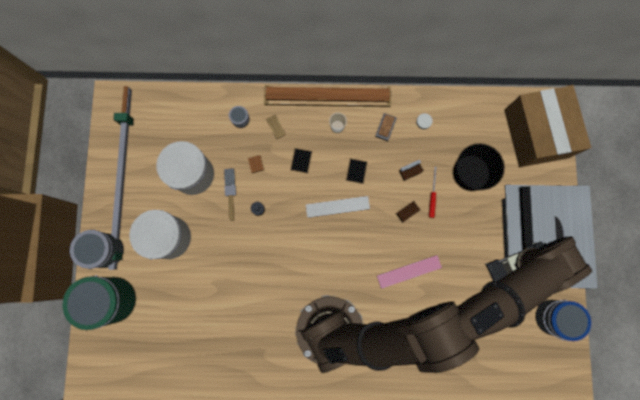

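The scene view shows:
- The white slat at (290,219), with a pink look-alike at (167,238).
- The lipped bearer at (269,289) and the plain bearer at (226,262).
- The pads at (316,250) and (366,215).
- The patch at (387,185), with a pale offcut at (420,211) and a sanding block at (350,298) as look-alikes.
- The weight at (340,167), with a tin at (447,187) as a look-alike.
- The jar at (386,247).
- White pails at (361,110) and (409,132), both on the robot's left, so the lipped bearer goes on the left pad.

Next I'll measure poses.

```bash
cat >> h.py <<'E'
from scipy.optimize import minimize
def box(x0,x1,y0,y1,z0,z1): return np.array([[a,b,c] for a in(x0,x1) for b in(y0,y1) for c in(z0,z1)])
def cyl(r,z0,z1):
    t=np.linspace(0,2*np.pi,25)[:-1]; return np.array([[r*np.cos(a),r*np.sin(a),z] for a in t for z in(z0,z1)])
MOD={'stop_bearer':[box(-.0225,.0225,-.04,.04,0,.04),box(.0105,.0225,-.04,.04,0,.055)],
'plain_bearer':[box(-.0225,.0225,-.04,.04,0,.04)],'slat':[box(-.12,.12,-.025,.025,0,.012)],
'patch':[box(-.03,.03,-.025,.025,0,.018)],'weight':[cyl(.026,0,.04),cyl(.011,.04,.064)],
'pad_left':[box(-.045,.045,-.035,.035,0,.004)],'pad_right':[box(-.045,.045,-.035,.035,0,.004)],
'jar':[cyl(.034,0,.075)],'pail':[cyl(.082,0,.17)]}
S=8
def render(n,name,p,z=0.,roi=None):
    """antialiased silhouette"""
    x0,y0,w,h=roi
    im=np.zeros((h*S,w*S),np.uint8); c,s=np.cos(p[2]),np.sin(p[2]); Rm=np.array([[c,-s,0],[s,c,0],[0,0,1]])
    for b in MOD[name]:
        q=proj(n,b@Rm.T+[p[0],p[1],z])
        q=((q-[x0,y0]+.5)*S-.5)
        hull=cv2.convexHull(q.astype(np.float32)).reshape(-1,2)
        cv2.fillConvexPoly(im,np.round(hull*16).astype(np.int32),255,shift=4)
    return cv2.resize(im,(w,h),interpolation=cv2.INTER_AREA)/255.
def fit(name,masks,p0,z=0.,yaw=True):
    rois={}
    for n,m in masks.items():
        ys,xs=np.nonzero(m); x0,y0=xs.min()-8,ys.min()-8
        x0=max(x0,0);y0=max(y0,0)
        rois[n]=(x0,y0,xs.max()+8-x0,ys.max()+8-y0)
    def cost(q):
        p=[q[0],q[1],q[2]/5] if yaw else [q[0],q[1],p0[2]]
        c=0
        for n,m in masks.items():
            r=rois[n]; mm=m[r[1]:r[1]+r[3],r[0]:r[0]+r[2]].astype(float)
            rr=render(n,name,p,z,r); rr=rr[:mm.shape[0],:mm.shape[1]]
            c+=np.abs(rr-mm).sum()/mm.sum()
        return c
    q0=np.array([p0[0],p0[1],p0[2]*5])
    best=None
    for k in range(2):
        sim=q0+np.array([[0,0,0],[.015,0,0],[0,.015,0],[.0,.0,1.]])*(1 if k==0 else -.4)
        r=minimize(cost,q0,method='Nelder-Mead',options=dict(initial_simplex=sim,xatol=2e-4,fatol=1e-4))
        q0=r.x
    return np.array([r.x[0],r.x[1],r.x[2]/5 if yaw else p0[2]]),r.fun
E
python3 - <<'E'
from h import *
import pickle
ims={n:snap(n,n+'1.png') for n in('top','scene')}
D={}
for nm in MOD:
    for n in('top','scene'):
        r=silhouettes(nm,n); D[nm,n]=r
        print(nm,n,[(np.round(d['at']).tolist(),int(d['mask'].sum()),round(d['confidence'],2), np.round(ground(n,[d['at']],.02)[0,:2],3).tolist()) for d in r[:5]])
pickle.dump(D,open('D.pkl','wb'))
E
```

```text
stop_bearer top [([411.0, 172.0], 277, 0.62, [0.595, -0.304])]
stop_bearer scene [([268.0, 289.0], 773, 0.92, [0.596, -0.304])]
plain_bearer top [([409.0, 212.0], 267, 0.61, [0.439, -0.294])]
plain_bearer scene [([224.0, 264.0], 624, 0.77, [0.443, -0.299]), ([292.0, 222.0], 939, 0.56, [0.484, -0.056])]
slat top [([336.0, 207.0], 795, 0.64, [0.456, -0.019]), ([411.0, 272.0], 848, 0.63, [0.215, -0.3]), ([256.0, 164.0], 171, 0.32, [0.615, 0.289])]
slat scene [([166.0, 239.0], 1173, 0.73, [0.236, -0.317]), ([288.0, 222.0], 971, 0.62, [0.476, -0.062])]
patch top []
patch scene [([387.0, 186.0], 240, 0.65, [0.63, 0.267])]
weight top [([258.0, 211.0], 167, 0.49, [0.436, 0.277])]
weight scene [([339.0, 168.0], 236, 0.55, [0.438, 0.277])]
pad_left top [([304.0, 159.0], 358, 0.64, [0.641, 0.107])]
pad_left scene [([368.0, 213.0], 407, 0.96, [0.65, 0.104])]
pad_right top [([357.0, 170.0], 415, 0.7, [0.599, -0.098])]
pad_right scene [([315.0, 247.0], 543, 0.69, [0.605, -0.111])]
jar top [([336.0, 121.0], 276, 0.57, [0.794, -0.015])]
jar scene [([388.0, 248.0], 711, 0.6, [0.772, -0.002])]
pail top [([159.0, 234.0], 2448, 0.63, [0.344, 0.643]), ([183.0, 166.0], 2274, 0.58, [0.604, 0.57])]
pail scene [([408.0, 130.0], 2586, 0.73, [0.52, 0.663])]
```

```bash
cat > m.py <<'E'
from h import *
import pickle
D=pickle.load(open('D.pkl','rb'))
init={'stop_bearer':(.595,-.304,.2),'plain_bearer':(.44,-.297,.4),'slat':(.47,-.05,1.45),'patch':(.62,.28,0.3),'weight':(.437,.277,0),
'pad_left':(.645,.105,-.1),'pad_right':(.602,-.105,-.1),'jar':(.785,-.01,0)}
sel=lambda nm,n:[d for d in D[nm,n] if not(nm=='slat' and (d['at'][0]<200 or d['at'][0]>400))]
out={}
vis={n:cv2.resize(cv2.imread(f'pics/{n}1.png'),None,fx=3,fy=3,interpolation=cv2.INTER_CUBIC) for n in('top','scene')}
for nm,p0 in init.items():
    ms={n:sel(nm,n)[0]['mask'] for n in('top','scene') if sel(nm,n)}
    yaw=nm not in('weight','jar')
    for sub in [['top','scene'],['top'],['scene']]:
        mm={n:ms[n] for n in sub if n in ms}
        if not mm: continue
        p,c=fit(nm,mm,p0,0,yaw); print(nm,sub,np.round(p,4),round(c,3))
        if len(sub)==2: out[nm]=p
    p=out[nm]; cc,s=np.cos(p[2]),np.sin(p[2]); Rm=np.array([[cc,-s,0],[s,cc,0],[0,0,1]])
    for n in vis:
        for b in MOD[nm]:
            q=proj(n,b@Rm.T+[p[0],p[1],0]); h=cv2.convexHull(((q+.5)*3-.5).astype(np.float32))
            cv2.polylines(vis[n],[h.astype(int)],True,(0,255,0),1)
pickle.dump(out,open('out.pkl','wb'))
cv2.imwrite('pics/ov_top.png',vis['top'][270:700,680:1330]); cv2.imwrite('pics/ov_scene.png',vis['scene'][430:960,580:1360])
E
python3 m.py
```

```text
stop_bearer ['top', 'scene'] [ 0.5997 -0.3077  0.4684] 0.199
stop_bearer ['top'] [ 0.5996 -0.3062  0.4546] 0.141
stop_bearer ['scene'] [ 0.5995 -0.3082  0.4577] 0.046
plain_bearer ['top', 'scene'] [ 0.4418 -0.293   0.6242] 0.186
plain_bearer ['top'] [ 0.4425 -0.2924  0.5989] 0.12
plain_bearer ['scene'] [ 0.4411 -0.293   0.6316] 0.048
slat ['top', 'scene'] [ 0.4593 -0.0272  1.7277] 0.152
slat ['top'] [ 0.459  -0.0249  1.7211] 0.087
slat ['scene'] [ 0.4591 -0.0284  1.7381] 0.056Traceback (most recent call last):
  File "m.py", line 15, in <module>
    p,c=fit(nm,mm,p0,0,yaw); print(nm,sub,np.round(p,4),round(c,3))
        ~~~^^^^^^^^^^^^^^^^
  File "h.py", line 62, in fit
    r=minimize(cost,q0,method='Nelder-Mead',options=dict(initial_simplex=sim,xatol=2e-4,fatol=1e-4))
    res = _minimize_neldermead(fun, x0, args, callback, bounds=bounds,
                               **options)
    fxr = func(xr)
    fx = function(np.copy(x), *(wrapper_args + args))
  File "h.py", line 55, in cost
    rr=render(n,name,p,z,r); rr=rr[:mm.shape[0],:mm.shape[1]]
  File "h.py", line 39, in render
    q=proj(n,b@Rm.T+[p[0],p[1],z])
  File "h.py", line 18, in proj
    K,d,o,M=cam(n)
            ~~~^^^
  File "h.py", line 6, in cam
    p=optics.camera_params(n)
ValueError: time passes only in moves, steps and waits
```

```bash
python3 - <<'E'
s=open('h.py').read()
s=s.replace("def cam(n):","import functools\n@functools.lru_cache\ndef cam(n):")
open('h.py','w').write(s)
E
time python3 m.py
```

```text
stop_bearer ['top', 'scene'] [ 0.5997 -0.3077  0.4684] 0.199
stop_bearer ['top'] [ 0.5996 -0.3062  0.4546] 0.141
stop_bearer ['scene'] [ 0.5995 -0.3082  0.4577] 0.046
plain_bearer ['top', 'scene'] [ 0.4418 -0.293   0.6242] 0.186
plain_bearer ['top'] [ 0.4425 -0.2924  0.5989] 0.12
plain_bearer ['scene'] [ 0.4411 -0.293   0.6316] 0.048
slat ['top', 'scene'] [ 0.4593 -0.0272  1.7277] 0.152
slat ['top'] [ 0.459  -0.0249  1.7211] 0.087
slat ['scene'] [ 0.4591 -0.0284  1.7381] 0.056
patch ['top', 'scene'] [0.6198 0.287  0.2175] 0.096
patch ['scene'] [0.6198 0.287  0.2175] 0.096
weight ['top', 'scene'] [0.4446 0.2758 0.    ] 0.247
weight ['top'] [0.4454 0.2763 0.    ] 0.081
weight ['scene'] [0.4453 0.2733 0.    ] 0.141
pad_left ['top', 'scene'] [ 0.6384  0.1169 -0.1598] 0.282
pad_left ['top'] [ 0.6399  0.116  -0.1623] 0.166
pad_left ['scene'] [ 0.638   0.1168 -0.1672] 0.113
pad_right ['top', 'scene'] [ 0.5994 -0.099  -0.1723] 0.177
pad_right ['top'] [ 0.6003 -0.0981 -0.1737] 0.05
pad_right ['scene'] [ 0.598  -0.1014 -0.1898] 0.091
jar ['top', 'scene'] [ 0.7777 -0.0215  0.    ] 0.473
jar ['top'] [ 0.7801 -0.0216  0.    ] 0.24
jar ['scene'] [ 0.7731 -0.0182  0.    ] 0.221
real	0m3.376s
user	0m3.895s
sys	0m0.153s
```

View pics/ov_top.png

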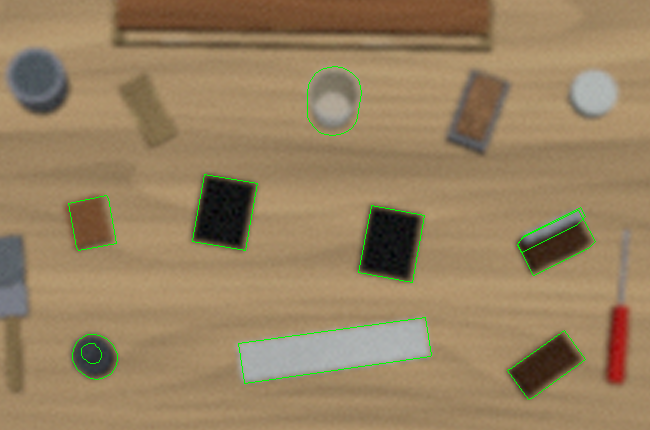

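View pics/ov_scene.png

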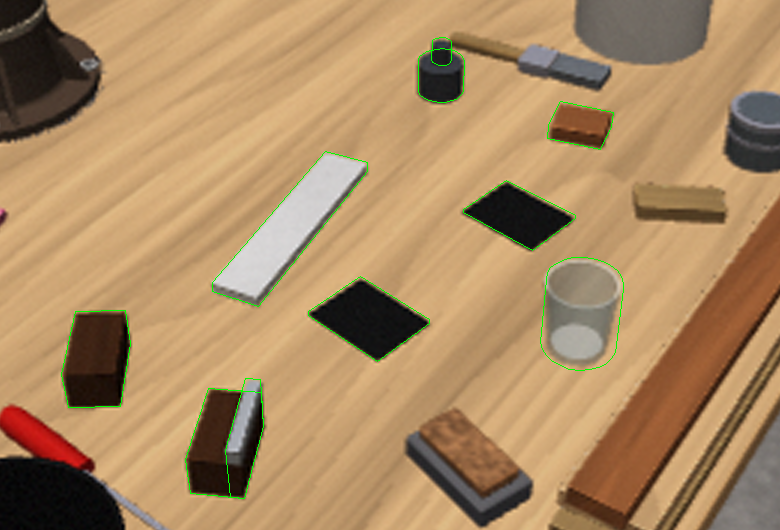

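Overlays fit well: the pad spacing measures 219 mm and the yaws agree between views. The patch is confirmed as the plain brown block, the sanding block and offcut having other shapes and colours. Next, a close crop to check the first target, plus a move helper.

```bash
cat > go.py <<'E'
import sys
from h import *
# args: x y z psi (world), prints rows units from current pose
def calc(*a):
    s=telemetry.get_obs(); Rt=rot(s['eef_rot']); p=s['position']
    X=Rt.as_matrix()[:,0]; psi0=np.arctan2(X[1],X[0])
    print('t',round(s['clock'],2),'pos',np.round(p,4),'psi',round(psi0,3),'F',np.round(s['force'],1),'gap',round(s['finger_gap']*91.8,1),'j',np.round(s['joint_positions'],2))
    for (x,y,z,psi) in a:
        d=Rt.as_matrix().T@(np.array([x,y,z])-p)/.03
        c,sn=np.cos(psi),np.sin(psi)
        T=R.from_matrix(np.array([[c,sn,0],[sn,-c,0],[0,0,-1]]))
        rv=np.degrees((Rt.inv()*T).as_rotvec())/8
        print('shift',np.round(d,2),'turn',np.round(rv,2))
if __name__=='__main__':
    v=[float(k) for k in sys.argv[1:]]
    calc(*[v[i:i+4] for i in range(0,len(v),4)])
E
python3 - <<'E'
import cv2
a=cv2.imread('pics/scene1.png')[240:320,200:300]; cv2.imwrite('pics/crop.png',cv2.resize(a,None,fx=5,fy=5,interpolation=cv2.INTER_CUBIC))
E
python3 go.py 0.599 -0.3075 0.2 2.03 0.599 -0.3075 0.012 2.03
```

```text
t 1.1 pos [ 0.2456 -0.5748  0.2267] psi 0.404 F [ 0.3 -0.4  0.3] gap 91.6 j [ 1.06  0.43  0.02  1.57 -0.01  1.13 -0.08]
shift [14.33 -3.56  0.89] turn [  0.     0.   -11.65]
shift [14.33 -3.56  7.16] turn [  0.     0.   -11.65]
```

View pics/crop.png

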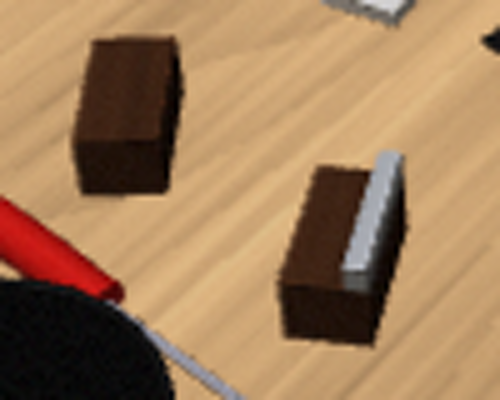

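The crop shows the lipped bearer with its aluminium lip on the right at scene (269,289), and the plain bearer at (226,262). Moving to the lipped one.

>>> {"op": "drive_tool", "data": {"plan": "80 14.33 -3.56 0.4 0 0 -11.65;80 14.33 -3.56 0.4 0 0 -11.65;80 14.33 -3.56 0.4 0 0 -11.65;80 14.33 -3.56 0.9 0 0 -11.65;80 14.33 -3.56 0.9 0 0 -11.65;80 14.33 -3.56 0.9 0 0 -11.65;80 14.33 -3.56 0.9 0 0 -11.65;80 14.33 -3.56 0.9 0 0 -11.65;80 14.33 -3.56 0.9 0 0 -11.65;80 14.33 -3.56 0.9 0 0 -11.65", "grip_force": 20}}

```text
clock: 2.1
position: [0.6041, -0.2999, 0.1991]
eef_rot: [-0.0, 0.574, 0.819, 0.003]
force: [-0.4, 1.2, 0.3]
finger_gap: 0.869
```

```bash
python3 go.py 0.599 -0.3075 0.1 2.03 0.599 -0.3075 0.012 2.03
```

```text
t 2.1 pos [ 0.6041 -0.2999  0.1991] psi 1.919 F [-0.4  1.2  0.3] gap 79.7 j [ 0.63  0.57 -0.4   1.45  0.22  1.17  0.55]
shift [-0.19 -0.26  3.3 ] turn [ 0.03 -0.02 -0.79]
shift [-0.2  -0.27  6.24] turn [ 0.03 -0.02 -0.79]
```

>>> {"op": "drive_tool", "data": {"plan": "80 -0.19 -0.26 3.3 0 0 -0.79;80 -0.19 -0.26 3.3 0 0 -0.79;80 -0.19 -0.26 3.3 0 0 -0.79;80 -0.19 -0.26 4.5 0 0 -0.79;80 -0.2 -0.27 5.4 0 0 -0.79;80 -0.2 -0.27 6.24 0 0 -0.79;80 -0.2 -0.27 6.24 0 0 -0.79;80 -0.2 -0.27 6.24 0 0 -0.79"}}

```text
clock: 2.9
position: [0.6002, -0.3078, 0.014]
eef_rot: [0.001, 0.528, 0.849, 0.003]
force: [0.5, -0.2, 0.2]
finger_gap: 0.868
```

```bash
python3 - <<'E'
from h import *
a=snap('scene','s2.png')[200:340,160:360,::-1]; b=snap('top','t2.png')[120:240,330:500,::-1]
cv2.imwrite('pics/s2c.png',cv2.resize(a,None,fx=4,fy=4,interpolation=cv2.INTER_CUBIC))
E
python3 go.py 0.599 -0.3075 0.012 2.03
```

```text
t 3.0 pos [ 0.6008 -0.308   0.0146] psi 2.029 F [ 0.2 -0.5 -0.4] gap 79.9 j [ 0.63  0.76 -0.37  1.61  0.34  0.83  0.58]
shift [ 0.04 -0.05  0.09] turn [ 0.05 -0.   -0.01]
```

View pics/s2c.png

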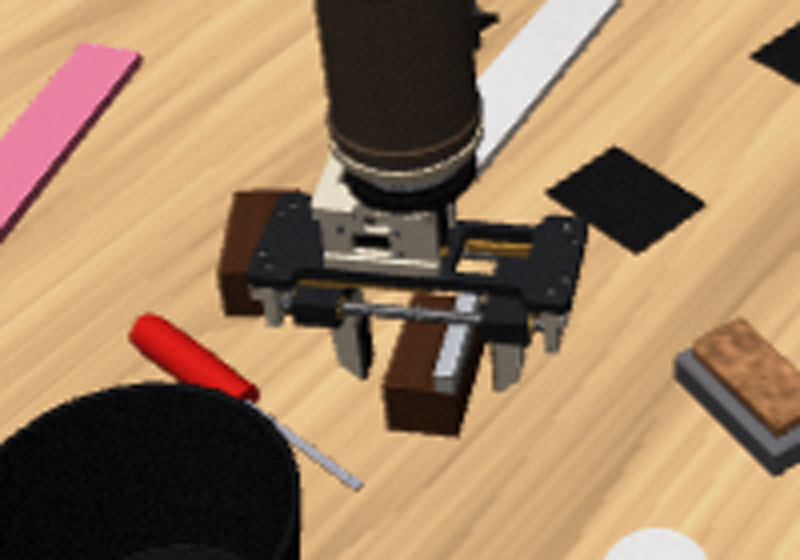

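The fingers straddle the lipped bearer at crop (435,370), with one on each long face. Closing and lifting.

>>> {"op": "drive_tool", "data": {"plan": "40 0 0 0 0 0 0;40 0 0 0 0 0 0;40 0 0 0 0 0 0;40 0 0 0 0 0 0;40 0 0 0 0 0 0;40 0 0 -1 0 0 0;40 0 0 -2.5 0 0 0;40 0 0 -4 0 0 0;40 0 0 -5 0 0 0;40 0 0 -5 0 0 0", "grip_force": 20}}

```text
clock: 4.0
position: [0.6024, -0.3091, 0.1698]
eef_rot: [0.005, 0.528, 0.849, 0.004]
force: [-1.0, -0.5, -1.7]
finger_gap: 0.486
```

```bash
python3 go.py 0.6385 0.1165 0.16 2.964
```

```text
t 4.0 pos [ 0.6024 -0.3091  0.1698] psi 2.029 F [-1.  -0.5 -1.7] gap 44.6 j [ 0.66  0.6  -0.42  1.49  0.26  1.1   0.65]
shift [12.19  7.35  0.35] turn [ 0.06  0.08 -6.7 ]
```

>>> {"op": "drive_tool", "data": {"plan": "40 12.2 7.35 0.3 0 0 -6.7;40 12.2 7.35 0.3 0 0 -6.7;40 12.2 7.35 0.3 0 0 -6.7;40 12.2 7.35 0.3 0 0 -6.7;40 12.2 7.35 0.3 0 0 -6.7;40 12.2 7.35 0.3 0 0 -6.7;40 12.2 7.35 0.3 0 0 -6.7;40 12.2 7.35 0.3 0 0 -6.7;40 12.2 7.35 0.3 0 0 -6.7;40 12.2 7.35 0.3 0 0 -6.7"}}

```text
clock: 5.0
position: [0.6369, 0.1232, 0.1605]
eef_rot: [0.005, 0.085, 0.996, 0.002]
force: [-0.0, 0.8, -1.5]
finger_gap: 0.493
```

```bash
python3 go.py 0.6385 0.1165 0.04 2.964 0.6385 0.1165 0.0195 2.964
```

```text
t 5.0 pos [0.6369 0.1232 0.1605] psi 2.972 F [-0.   0.8 -1.5] gap 45.2 j [ 0.15  0.62 -0.68  1.56  0.42  1.1   0.78]
shift [-0.05 -0.23  4.01] turn [0.04 0.08 0.06]
shift [-0.04 -0.24  4.7 ] turn [0.04 0.08 0.06]
```

>>> {"op": "drive_tool", "data": {"plan": "40 -0.05 -0.23 1.5 0 0 0.06;40 -0.05 -0.23 2.5 0 0 0.06;40 -0.05 -0.23 3.2 0 0 0.06;40 -0.05 -0.23 3.6 0 0.08 0.06;40 -0.05 -0.23 4 0.04 0.08 0.06;40 -0.05 -0.23 4 0.04 0.08 0.06;40 -0.05 -0.23 4 0.04 0.08 0.06"}}

```text
clock: 5.7
position: [0.6389, 0.1168, 0.0409]
eef_rot: [-0.0, 0.089, 0.996, 0.0]
force: [0.3, -0.1, -1.7]
finger_gap: 0.49
```

```bash
python3 go.py 0.6385 0.1165 0.0195 2.964; python3 - <<'E'
from h import *
a=snap('scene','s3.png')[120:300,280:480,::-1]
cv2.imwrite('pics/s3c.png',cv2.resize(a,None,fx=3,fy=3,interpolation=cv2.INTER_CUBIC))
E
```

```text
t 5.7 pos [0.6389 0.1168 0.0409] psi 2.964 F [ 0.3 -0.1 -1.7] gap 45.0 j [ 0.12  0.75 -0.61  1.65  0.51  0.91  0.71]
shift [ 0.01 -0.01  0.71] turn [ 0. -0. -0.]
```

View pics/s3c.png

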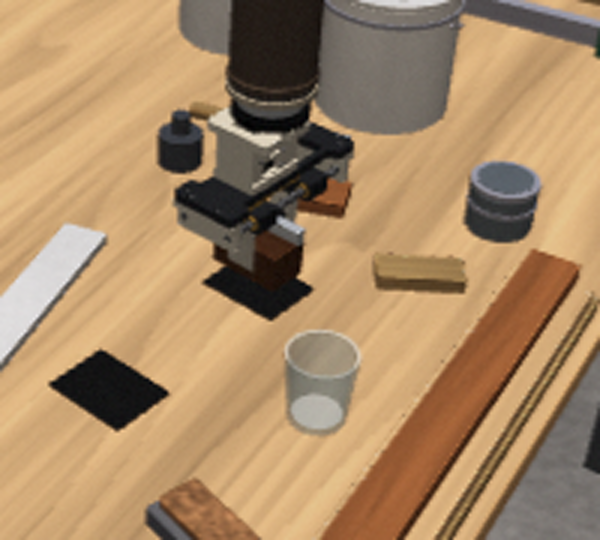

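The bearer hangs above the left pad at crop (260,285) with its lip on the pail side. Lowering and releasing.

>>> {"op": "drive_tool", "data": {"plan": "40 0.01 -0.01 0.4 0 0 0;40 0.01 -0.01 0.6 0 0 0;40 0.01 -0.01 0.72 0 0 0;40 0.01 -0.01 0.72 0 0 0;40 0.01 -0.01 0.72 0 0 0"}}

```text
clock: 6.25
position: [0.6388, 0.1168, 0.0198]
eef_rot: [0.0, 0.089, 0.996, 0.0]
force: [0.6, -0.4, -0.1]
finger_gap: 0.49
```

```bash
python3 go.py 0.6385 0.1165 0.0195 2.964
```

```text
t 6.25 pos [0.6388 0.1168 0.0198] psi 2.964 F [ 0.6 -0.4 -0.1] gap 45.0 j [ 0.11  0.77 -0.59  1.66  0.53  0.87  0.69]
shift [ 0.01 -0.01  0.01] turn [ 0.01  0.   -0.  ]
```

Touching (the weight is off the wrist). Release and rise.

>>> {"op": "drive_tool", "data": {"plan": "75 0 0 0 0 0 0;75 0 0 0 0 0 0;75 0 0 0 0 0 0;75 0 0 0 0 0 0;75 0 0 -1 0 0 0;75 0 0 -2.5 0 0 0;75 0 0 -4 0 0 0;75 0 0 -5.5 0 0 0;75 0 0 -6 0 0 0;75 0 0 -6 0 0 0"}}

```text
clock: 7.25
position: [0.64, 0.1174, 0.2029]
eef_rot: [0.003, 0.089, 0.996, 0.001]
force: [-0.4, -0.5, -0.2]
finger_gap: 0.817
```

```bash
python3 go.py 0.4417 -0.293 0.19 2.194
```

```text
t 7.25 pos [0.64   0.1174 0.2029] psi 2.964 F [-0.4 -0.5 -0.2] gap 75.0 j [ 0.17  0.59 -0.69  1.5   0.39  1.19  0.81]
shift [  4.09 -14.63   0.37] turn [0.03 0.03 5.51]
```

>>> {"op": "drive_tool", "data": {"plan": "80 4.1 -14.63 0.37 0 0 5.5;80 4.1 -14.63 0.37 0 0 5.5;80 4.1 -14.63 0.37 0 0 5.5;80 4.1 -14.63 0.37 0 0 5.5;80 4.1 -14.63 0.37 0 0 5.5;80 4.1 -14.63 0.37 0 0 5.5;80 4.1 -14.63 0.37 0 0 5.5;80 4.1 -14.63 0.37 0 0 5.5;80 4.1 -14.63 0.37 0 0 5.5;80 4.1 -14.63 0.37 0 0 5.5"}}

```text
clock: 8.25
position: [0.4361, -0.2996, 0.1877]
eef_rot: [0.0, 0.46, 0.888, 0.0]
force: [-0.3, 0.3, -0.3]
finger_gap: 0.868
```

```bash
python3 go.py 0.4417 -0.293 0.06 2.194 0.4417 -0.293 0.012 2.194
```

```text
t 8.25 pos [ 0.4361 -0.2996  0.1877] psi 2.186 F [-0.3  0.3 -0.3] gap 79.7 j [ 0.86  0.36 -0.47  1.83  0.19  0.99  0.93]
shift [0.07 0.28 4.26] turn [ 0.01  0.   -0.06]
shift [0.07 0.27 5.86] turn [ 0.01  0.   -0.06]
```

>>> {"op": "drive_tool", "data": {"plan": "80 0.07 0.28 1.5 0 0 -0.06;80 0.07 0.28 2.7 0 0 -0.06;80 0.07 0.28 3.7 0 0 -0.06;80 0.07 0.28 4.3 0 0 -0.06;80 0.07 0.28 5 0 0 -0.06;80 0.07 0.28 5.5 0 0 -0.06;80 0.07 0.27 5.86 0 0 -0.06;80 0.07 0.27 5.86 0 0 -0.06"}}

```text
clock: 9.05
position: [0.4403, -0.2921, 0.01]
eef_rot: [-0.002, 0.456, 0.89, 0.001]
force: [-0.4, -0.6, 0.0]
finger_gap: 0.869
```

```bash
python3 - <<'E'
from h import *
a=snap('scene','s4.png')[180:320,160:360,::-1]
cv2.imwrite('pics/s4c.png',cv2.resize(a,None,fx=4,fy=4,interpolation=cv2.INTER_CUBIC))
E
python3 go.py 0.4417 -0.293 0.012 2.194
```

```text
t 9.1 pos [ 0.4411 -0.2925  0.0111] psi 2.195 F [0.1 0.1 1. ] gap 79.6 j [ 0.76  0.6  -0.37  1.99  0.36  0.62  0.77]
shift [-0.03  0.01 -0.03] turn [ 0.   -0.01  0.  ]
```

View pics/s4c.png

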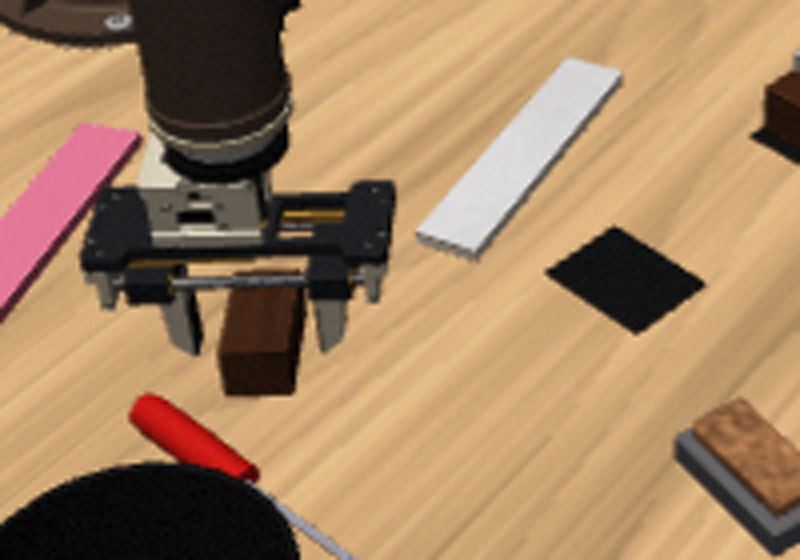

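The fingers straddle the plain bearer at crop (260,330). Gripping.

>>> {"op": "drive_tool", "data": {"plan": "40 0 0 0 0 0 0;40 0 0 0 0 0 0;40 0 0 0 0 0 0;40 0 0 0 0 0 0;40 0 0 0 0 0 0;40 0 0 -1 0 0 0;40 0 0 -2.5 0 0 0;40 0 0 -4 0 0 0;40 0 0 -5 0 0 0;40 0 0 -5 0 0 0", "grip_force": 20}}

```text
clock: 10.1
position: [0.4435, -0.2938, 0.1654]
eef_rot: [0.003, 0.456, 0.89, 0.0]
force: [0.8, 0.1, -0.3]
finger_gap: 0.488
```

```bash
python3 go.py 0.599 -0.0995 0.14 2.964
```

```text
t 10.1 pos [ 0.4435 -0.2938  0.1654] psi 2.194 F [ 0.8  0.1 -0.3] gap 44.8 j [ 0.84  0.39 -0.47  1.85  0.22  0.94  0.9 ]
shift [2.24 7.99 0.86] turn [ 0.01  0.04 -5.51]
```

>>> {"op": "drive_tool", "data": {"plan": "40 2.24 7.99 0.6 0 0 -5.5;40 2.24 7.99 0.6 0 0 -5.5;40 2.24 7.99 0.6 0 0 -5.5;40 2.24 7.99 0.6 0 0 -5.5;40 2.24 7.99 0.6 0 0 -5.5;40 2.24 7.99 0.85 0 0 -5.5;40 2.24 7.99 0.85 0 0 -5.5;40 2.24 7.99 0.85 0 0 -5.5;40 2.24 7.99 0.85 0 0 -5.5"}}

```text
clock: 11.0
position: [0.5982, -0.1011, 0.1401]
eef_rot: [0.002, 0.091, 0.996, -0.001]
force: [-0.7, 0.1, -0.8]
finger_gap: 0.49
```

```bash
python3 go.py 0.599 -0.0995 0.04 2.964 0.599 -0.0995 0.0165 2.964
```

```text
t 11.0 pos [ 0.5982 -0.1011  0.1401] psi 2.959 F [-0.7  0.1 -0.8] gap 45.0 j [ 0.51  0.57 -0.65  1.69  0.4   1.01  1.12]
shift [0.   0.07 3.34] turn [-0.02  0.04 -0.03]
shift [0.   0.07 4.12] turn [-0.02  0.04 -0.03]
```

>>> {"op": "drive_tool", "data": {"plan": "40 0 0.07 1.5 0 0 -0.03;40 0 0.07 2.5 0 0 -0.03;40 0 0.07 3.2 0 0 -0.03;40 0 0.07 3.6 -0.02 0.04 -0.03;40 0 0.07 3.9 -0.02 0.04 -0.03;40 0 0.07 4.1 -0.02 0.04 -0.03;40 0 0.07 4.1 -0.02 0.04 -0.03;40 0 0.07 4.1 -0.02 0.04 -0.03"}}

```text
clock: 11.8
position: [0.5997, -0.0995, 0.0179]
eef_rot: [0.0, 0.089, 0.996, 0.0]
force: [-0.0, -0.3, -1.3]
finger_gap: 0.49
```

```bash
python3 go.py 0.599 -0.0995 0.016 2.964
```

```text
t 11.8 pos [ 0.5997 -0.0995  0.0179] psi 2.963 F [-0.  -0.3 -1.3] gap 45.0 j [ 0.46  0.72 -0.57  1.78  0.52  0.8   1.02]
shift [ 0.02 -0.    0.06] turn [ 0.    0.   -0.01]
```

>>> {"op": "drive_tool", "data": {"plan": "40 0.02 0 0.07 0 0 0;40 0.02 0 0.07 0 0 0;75 0.02 0 0.07 0 0 0;75 0.02 0 0.07 0 0 0;75 0.02 0 0.07 0 0 0;75 0.02 0 0.07 0 0 0;75 0 0 -1 0 0 0;75 0 0 -2.5 0 0 0;75 0 0 -4 0 0 0;75 0 0 -4.5 0 0 0"}}

```text
clock: 12.8
position: [0.6019, -0.099, 0.1577]
eef_rot: [0.004, 0.089, 0.996, 0.0]
force: [0.1, -0.4, -0.2]
finger_gap: 0.819
```

```bash
python3 go.py 0.4592 -0.027 0.14 3.305 0.4592 -0.027 0.14 0.163
```

```text
t 12.8 pos [ 0.6019 -0.099   0.1577] psi 2.963 F [ 0.1 -0.4 -0.2] gap 75.2 j [ 0.52  0.56 -0.66  1.66  0.39  1.05  1.13]
shift [5.11 1.52 0.56] turn [-0.    0.05 -2.45]
shift [5.11 1.52 0.56] turn [ 0.07  0.   20.06]
```

```bash
python3 go.py 0.4592 -0.027 0.16 1.727
```

```text
t 12.8 pos [ 0.6019 -0.099   0.1577] psi 2.963 F [ 0.1 -0.4 -0.2] gap 75.2 j [ 0.52  0.56 -0.66  1.66  0.39  1.05  1.13]
shift [ 5.1   1.52 -0.11] turn [0.04 0.04 8.85]
```

>>> {"op": "drive_tool", "data": {"plan": "80 5.1 1.5 -0.1 0 0 8.85;80 5.1 1.5 -0.1 0 0 8.85;80 5.1 1.5 -0.1 0 0 8.85;80 5.1 1.5 -0.1 0 0 8.85;80 5.1 1.5 -0.1 0 0 8.85;80 5.1 1.5 -0.1 0 0 8.85;80 5.1 1.5 -0.1 0 0 8.85;80 5.1 1.5 -0.1 0 0 8.85;80 5.1 1.5 -0.1 0 0 8.85;80 5.1 1.5 -0.1 0 0 8.85"}}

```text
clock: 13.8
position: [0.459, -0.0275, 0.1595]
eef_rot: [0.003, 0.65, 0.76, 0.002]
force: [0.5, -0.3, -0.3]
finger_gap: 0.873
```

```bash
cat > chk.py <<'E'
import sys,pickle
from h import *
tag=sys.argv[1]
for n in('top','scene'): snap(n,f'{n}_{tag}.png')
O=pickle.load(open('out.pkl','rb'))
vis={n:cv2.resize(cv2.imread(f'pics/{n}_{tag}.png'),None,fx=4,fy=4,interpolation=cv2.INTER_CUBIC) for n in('top','scene')}
def draw(nm,p,z,col):
    cc,s=np.cos(p[2]),np.sin(p[2]); Rm=np.array([[cc,-s,0],[s,cc,0],[0,0,1]])
    for n in vis:
        for b in MOD[nm]:
            q=proj(n,b@Rm.T+[p[0],p[1],z]); h=cv2.convexHull(((q+.5)*4-.5).astype(np.float32))
            cv2.polylines(vis[n],[h.astype(int)],True,col,1)
i=2
while i<len(sys.argv):
    nm,x,y,w,z=sys.argv[i:i+5]; p0=[float(x),float(y),float(w)]; z=float(z); i+=5
    ms={}
    for n in('top','scene'):
        for d in silhouettes(nm,n):
            if np.linalg.norm(ground(n,[d['at']],z+.02)[0,:2]-p0[:2])<.05: ms[n]=d['mask'];break
    if not ms: print(nm,'not found'); continue
    yaw=nm not in('weight','jar')
    for sub in (['top','scene'],['top'],['scene']):
        mm={n:ms[n] for n in sub if n in ms}
        if len(mm)==len(sub):
            p,c=fit(nm,mm,p0,z,yaw); print(nm,sub,np.round(p,4),round(c,3))
    draw(nm,p0,z,(0,255,0))
cv2.imwrite(f'pics/{tag}_t.png',vis['top'][4*110:4*230,4*240:4*420]); cv2.imwrite(f'pics/{tag}_s.png',vis['scene'][4*150:4*290,4*260:4*450])
E
python3 chk.py a stop_bearer .6385 .1165 1.393 .004 plain_bearer .5995 -.0995 1.393 .004; python3 go.py 0.4592 -0.027 0.06 1.727 0.4592 -0.027 0.0035 1.727
```

```text
stop_bearer ['top', 'scene'] [0.6366 0.1143 1.3784] 0.166
stop_bearer ['top'] [0.6368 0.1156 1.3662] 0.1
stop_bearer ['scene'] [0.6377 0.1123 1.4102] 0.042
plain_bearer ['scene'] [ 0.5951 -0.1029  1.3501] 0.09
t 14.1 pos [ 0.4592 -0.0276  0.1596] psi 1.728 F [0.1 0.1 0.4] gap 79.5 j [ 0.33  0.28 -0.47  2.02  0.17  0.87 -0.07]
shift [ 0.02 -0.02  3.32] turn [0.05 0.01 0.01]
shift [ 0.03 -0.03  5.2 ] turn [0.05 0.01 0.01]
```

View pics/a_s.png

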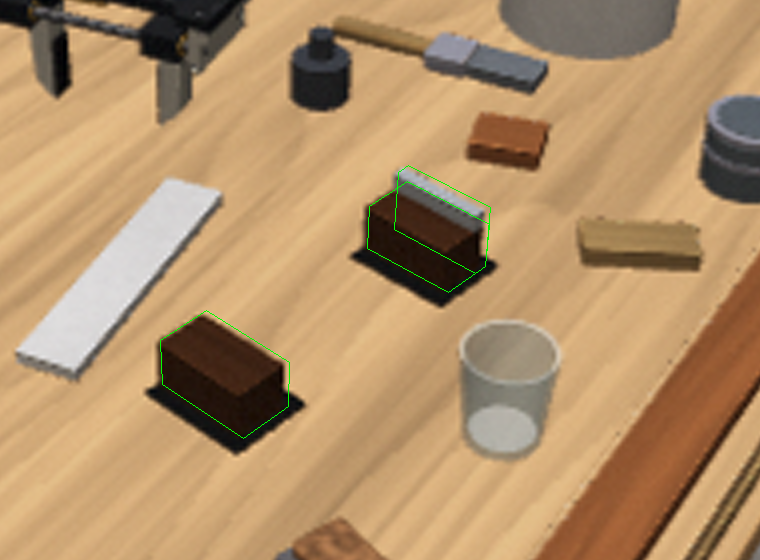

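View pics/a_t.png

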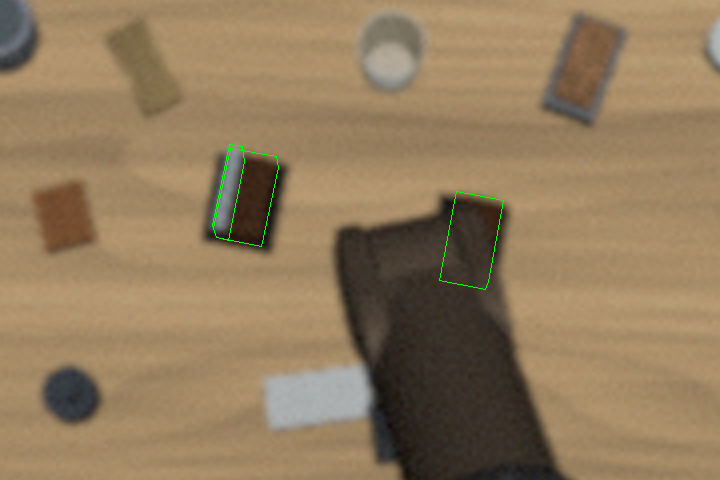

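In the scene crop, the lipped bearer is on the left pad at (430,235) and the plain one on the right pad at (225,380). Both are within about 4 mm of the targets, and the lip faces the pail. Next, the slat.

>>> {"op": "drive_tool", "data": {"plan": "80 0.02 -0.02 1.5 0 0 0;80 0.02 -0.02 2.7 0 0 0;80 0.02 -0.02 3.5 0 0 0;80 0.02 -0.02 4.2 0 0 0;80 0.03 -0.03 4.8 0.05 0 0;80 0.03 -0.03 5.15 0.05 0 0;80 0.03 -0.03 5.18 0.05 0 0;80 0.03 -0.03 5.18 0.05 0 0;80 0.03 -0.03 5.18 0.05 0 0"}}

```text
clock: 15.0
position: [0.4598, -0.0269, 0.005]
eef_rot: [0.001, 0.649, 0.761, -0.0]
force: [-0.3, 0.1, 0.1]
finger_gap: 0.871
```

```bash
python3 go.py 0.4592 -0.027 0.0035 1.727
```

```text
t 15.0 pos [ 0.4598 -0.0269  0.005 ] psi 1.728 F [-0.3  0.1  0.1] gap 80.0 j [ 0.21  0.53 -0.35  2.16  0.37  0.5  -0.27]
shift [ 0.   -0.02  0.05] turn [0.01 0.01 0.01]
```

>>> {"op": "drive_tool", "data": {"plan": "45 0 0 0.05 0 0 0;45 0 0 0.05 0 0 0;45 0 0 0.05 0 0 0;45 0 0 0.05 0 0 0;45 0 0 0.05 0 0 0;45 0 0 0.05 0 0 0;45 0 0 -0.5 0 0 0;45 0 0 -1.5 0 0 0;45 0 0 -2.5 0 0 0;45 0 0 -3.5 0 0 0", "grip_force": 25}}

```text
clock: 16.0
position: [0.4592, -0.0267, 0.1109]
eef_rot: [0.0, 0.649, 0.761, -0.0]
force: [0.7, -0.1, -1.5]
finger_gap: 0.547
```

```bash
python3 go.py 0.6175 -0.002 0.14 1.396 0.6175 -0.002 0.055 1.396
```

```text
t 16.0 pos [ 0.4592 -0.0267  0.1109] psi 1.729 F [ 0.7 -0.1 -1.5] gap 50.2 j [ 0.31  0.36 -0.46  2.07  0.23  0.76 -0.13]
shift [-0.02  5.34 -0.97] turn [0.   0.01 2.38]
shift [-0.02  5.34  1.86] turn [0.   0.01 2.38]
```

>>> {"op": "drive_tool", "data": {"plan": "45 0 0 -1 0 0 0;45 0 1 -1 0 0 1;45 0 2 -1 0 0 2;45 0 3 -1 0 0 2.4;45 0 4 -1 0 0 2.4;45 0 5 -1 0 0 2.4;45 0 5.34 -1 0 0 2.4;45 0 5.34 -1 0 0 2.4;45 0 5.34 -0.8 0 0 2.4;45 0 5.34 -0.8 0 0 2.4"}}

```text
clock: 17.0
position: [0.6156, -0.002, 0.1339]
eef_rot: [-0.0, 0.767, 0.642, -0.001]
force: [-0.2, -0.1, -0.5]
finger_gap: 0.542
```

```bash
cp go.py go2.py; python3 chk.py b slat .6175 -.002 1.396 .128; python3 go.py 0.6175 -0.002 0.07 1.396
```

```text
slat not found
t 17.2 pos [ 0.6169 -0.0018  0.1352] psi 1.393 F [-0.5 -0.3 -0.5] gap 49.8 j [ 0.16  0.54 -0.35  1.68  0.22  0.97 -0.45]
shift [-0.    0.02  2.17] turn [ 0.01  0.01 -0.02]
```

View pics/b_s.png

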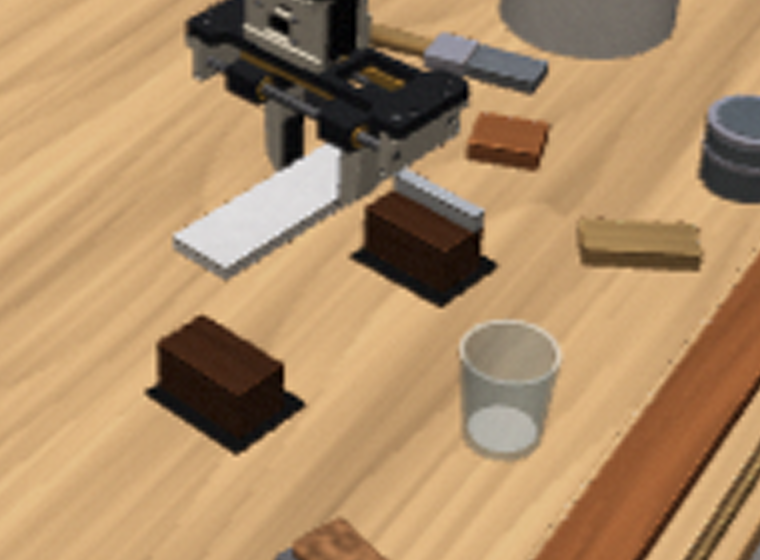

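View pics/b_t.png

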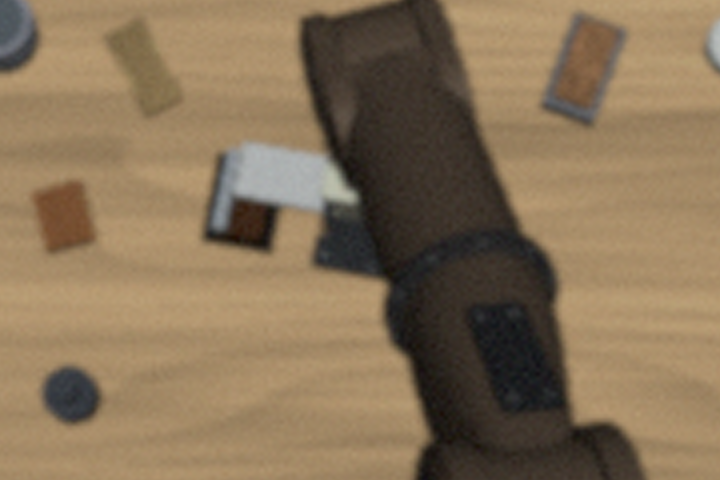

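The slat hangs level above the bearers (left end at crop (335,155), right end at (200,255)). Lowering to just above the lip height for a close check.

>>> {"op": "drive_tool", "data": {"plan": "45 0 0.02 0.7 0 0 0;45 0 0.02 1.4 0 0 0;45 0 0.02 1.9 0 0 0;45 0 0.02 2.17 0 0 0;45 0 0.02 2.17 0 0 0;45 0 0.02 2.17 0 0 0"}}

```text
clock: 17.8
position: [0.6179, -0.0018, 0.0706]
eef_rot: [0.001, 0.767, 0.642, 0.0]
force: [-0.1, -0.3, 0.1]
finger_gap: 0.538
```

```bash
python3 chk.py c slat .6175 -.002 1.396 .0655 ; python3 go.py 0.6175 -0.002 0.049 1.396
```

```text
slat not found
t 18.0 pos [ 0.6181 -0.0019  0.0709] psi 1.393 F [ 0.5 -0.1 -0.1] gap 49.7 j [ 0.14  0.61 -0.33  1.73  0.26  0.84 -0.49]
shift [-0.01 -0.02  0.73] turn [ 0.01  0.01 -0.02]
```

View pics/c_s.png

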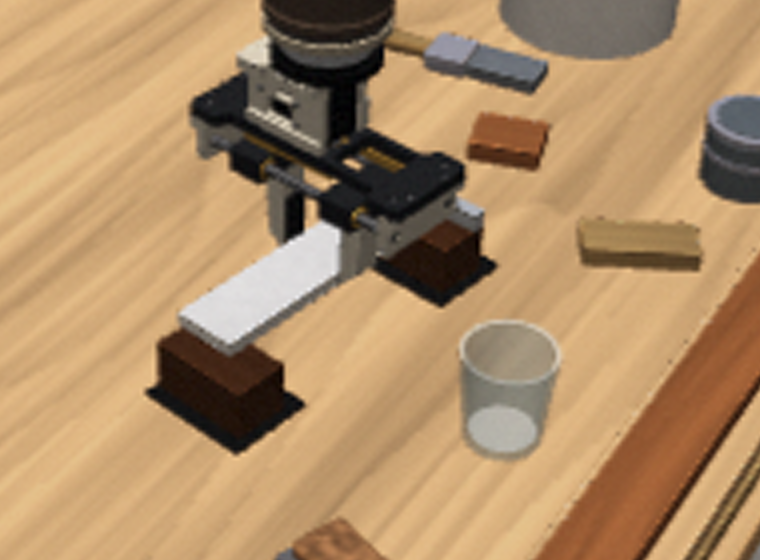

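View pics/c_t.png

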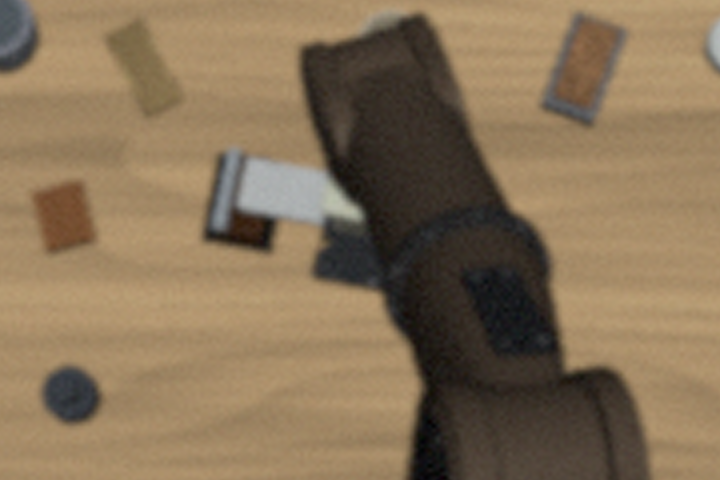

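```bash
cat > ov.py <<'E'
import sys
from h import *
tag=sys.argv[1]; i=2
F=5; rt=(110,190,290,390); rs=(150,290,290,430)
vis={n:cv2.resize(cv2.imread(f'pics/{n}_{tag}.png'),None,fx=F,fy=F,interpolation=cv2.INTER_CUBIC) for n in('top','scene')}
cols=[(0,255,0),(0,0,255),(255,0,0),(0,255,255),(255,0,255)];k=0
while i<len(sys.argv):
    nm=sys.argv[i]; x,y,w,z=map(float,sys.argv[i+1:i+5]); i+=5
    cc,s=np.cos(w),np.sin(w); Rm=np.array([[cc,-s,0],[s,cc,0],[0,0,1]])
    for n in vis:
        for b in MOD[nm]:
            q=proj(n,b@Rm.T+[x,y,z]); h=cv2.convexHull(((q+.5)*F-.5).astype(np.float32))
            cv2.polylines(vis[n],[h.astype(int)],True,cols[k%5],1)
    k+=1
cv2.imwrite(f'pics/{tag}_ot.png',vis['top'][F*120:F*200,F*275:F*400]); cv2.imwrite(f'pics/{tag}_os.png',vis['scene'][F*170:F*280,F*285:F*420])
E
python3 ov.py c slat .618 -.002 1.393 .0665 stop_bearer .637 .1145 1.393 .004 plain_bearer .5985 -.1015 1.393 .004
```

```text
(no output)
```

View pics/c_ot.png

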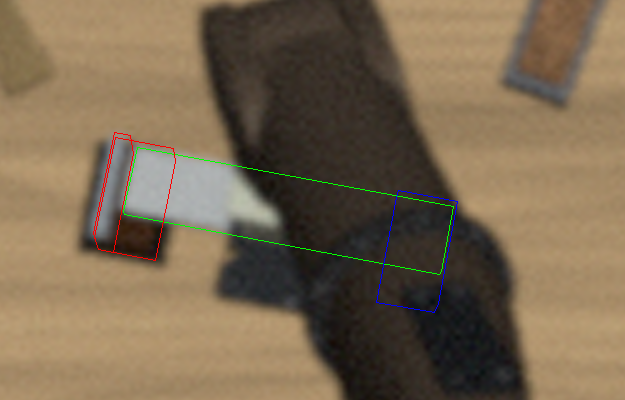

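View pics/c_os.png

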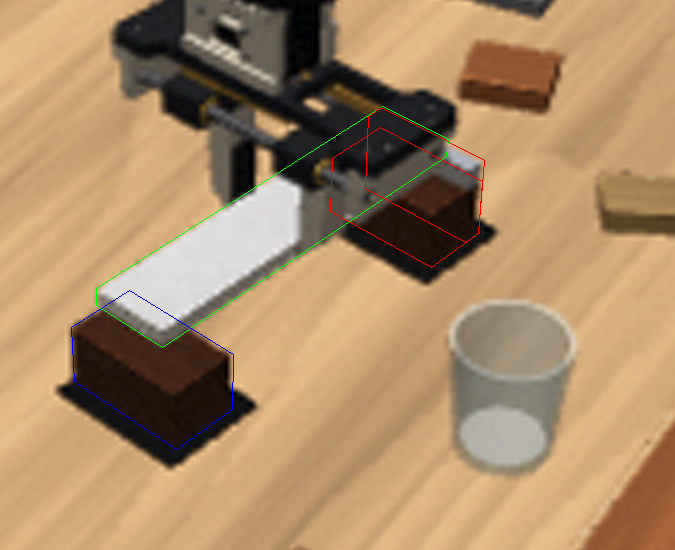

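Overlays agree to about 3 mm. In the top view, the slat end at (125,215) lies some 6–9 mm inside the lip edge at (113,225). Lowering and releasing.

>>> {"op": "drive_tool", "data": {"plan": "45 -0.01 -0.02 0.3 0 0 0;45 -0.01 -0.02 0.55 0 0 0;45 -0.01 -0.02 0.7 0 0 0;45 -0.01 -0.02 0.73 0 0 0;45 -0.01 -0.02 0.73 0 0 0"}}

```text
clock: 18.5
position: [0.6173, -0.0021, 0.0486]
eef_rot: [0.001, 0.767, 0.642, 0.0]
force: [-0.8, -0.3, -0.9]
finger_gap: 0.541
```

```bash
python3 go.py 0.6175 -0.002 0.049 1.396
```

```text
t 18.5 pos [ 0.6173 -0.0021  0.0486] psi 1.393 F [-0.8 -0.3 -0.9] gap 49.6 j [ 0.14  0.64 -0.32  1.75  0.27  0.8  -0.5 ]
shift [ 0.    0.01 -0.01] turn [ 0.01  0.01 -0.02]
```

>>> {"op": "drive_tool", "data": {"plan": "45 0 0 0.04 0 0 0;45 0 0 0.06 0 0 0;45 0 0 0.06 0 0 0"}}

```text
clock: 18.8
position: [0.6176, -0.002, 0.0477]
eef_rot: [0.001, 0.767, 0.642, 0.0]
force: [-1.5, -0.3, 5.8]
finger_gap: 0.537
```

Contact at 5.8 N. Releasing slowly.

>>> {"op": "drive_tool", "data": {"plan": "53 0 0 -0.02 0 0 0;58 0 0 -0.02 0 0 0;65 0 0 -0.02 0 0 0;75 0 0 -0.02 0 0 0;75 0 0 -0.02 0 0 0;75 0 0 -0.8 0 0 0;75 0 0 -2 0 0 0;75 0 0 -3.5 0 0 0;75 0 0 -5 0 0 0;75 0 0 -5 0 0 0"}}

```text
clock: 19.8
position: [0.6208, -0.001, 0.2044]
eef_rot: [0.004, 0.767, 0.642, 0.005]
force: [-0.2, 1.0, -0.3]
finger_gap: 0.821
```

```bash
python3 go.py 0.6198 0.287 0.19 3.359 0.6198 0.287 0.19 0.2175
```

```text
t 19.8 pos [ 0.6208 -0.001   0.2044] psi 1.393 F [-0.2  1.  -0.3] gap 75.4 j [ 0.17  0.47 -0.37  1.6   0.19  1.09 -0.43]
shift [ 9.44 -1.74  0.48] turn [  0.07   0.08 -14.08]
shift [ 9.44 -1.74  0.48] turn [ 0.07 -0.06  8.42]
```

>>> {"op": "drive_tool", "data": {"plan": "75 2 -0.4 0.2 0 0 1.5;75 9.4 -1.74 0.45 0 0 8.4;75 9.4 -1.74 0.45 0 0 8.4;75 9.4 -1.74 0.45 0 0 8.4;75 9.4 -1.74 0.45 0 0 8.4;75 9.4 -1.74 0.45 0 0 8.4;75 9.4 -1.74 0.45 0 0 8.4;75 9.4 -1.74 0.45 0 0 8.4;75 9.4 -1.74 0.45 0 0 8.4;75 9.4 -1.74 0.45 0 0 8.4"}}

```text
clock: 20.8
position: [0.6193, 0.2856, 0.1904]
eef_rot: [0.001, 0.994, 0.112, 0.006]
force: [-0.8, 0.4, -0.0]
finger_gap: 0.816
```

```bash
python3 chk.py d slat .6175 -.002 1.393 .044 stop_bearer .637 .1145 1.393 .004 plain_bearer .5985 -.1015 1.393 .004 patch .62 .287 .2175 0;python3 ov.py d slat .6175 -.002 1.393 .044 stop_bearer .637 .1145 1.393 .004 plain_bearer .5985 -.1015 1.393 .004; python3 go.py 0.6198 0.287 0.05 0.2175 0.6198 0.287 0.005 0.2175
```

```text
slat ['top', 'scene'] [ 0.6174 -0.0032  1.3733] 0.16
slat ['top'] [6.1800e-01 2.0000e-04 1.3686e+00] 0.087
slat ['scene'] [ 0.617  -0.0054  1.3751] 0.051
stop_bearer ['top', 'scene'] [0.6333 0.1178 1.3699] 1.987
stop_bearer ['top'] [0.6317 0.1293 1.8002] 0.596
stop_bearer ['scene'] [0.6479 0.1306 0.478 ] 0.779
plain_bearer ['top', 'scene'] [ 0.5968 -0.1035  1.3004] 2.661
plain_bearer ['top'] [ 0.5964 -0.1032  1.2832] 2.054
plain_bearer ['scene'] [ 0.5986 -0.1056  1.3591] 0.576
patch ['scene'] [0.6189 0.287  0.2676] 0.064
t 21.3 pos [0.6195 0.2857 0.1908] psi 0.22 F [ 0.1  0.9 -0.2] gap 75.1 j [-0.44  0.55 -0.12  1.47  0.08  1.12 -1.92]
shift [-0.04 -0.06  4.69] turn [ 0.02 -0.09  0.02]
shift [-0.06 -0.06  6.19] turn [ 0.02 -0.09  0.02]
```

View pics/d_ot.png

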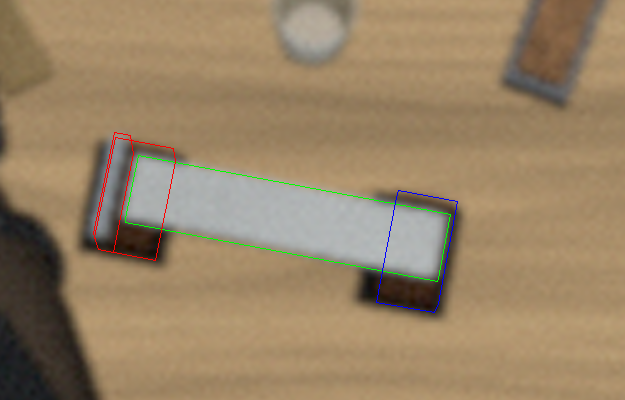

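View pics/d_os.png

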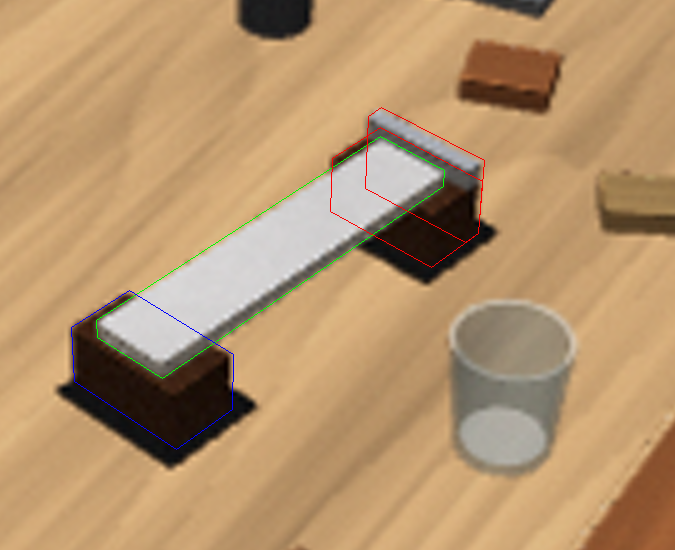

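The slat lies flat across both bearers, its left end just inside the lip and square (scene crop (100,320)–(445,175)). Now the patch.

>>> {"op": "drive_tool", "data": {"plan": "75 -0.05 -0.06 1.5 0 -0.09 0;75 -0.05 -0.06 2.9 0 -0.09 -0.15;75 -0.05 -0.06 4 0 -0.09 -0.15;75 -0.05 -0.06 4.8 0 -0.09 -0.15;75 -0.06 -0.06 5.5 0 -0.09 -0.15;75 -0.06 -0.06 6 0 -0.09 -0.15;75 -0.06 -0.06 6.17 0 -0.09 -0.15;75 -0.06 -0.06 6.17 0 -0.09 -0.15;75 -0.06 -0.06 6.17 0 -0.09 -0.15"}}

```text
clock: 22.2
position: [0.6204, 0.2874, 0.0068]
eef_rot: [0.001, 0.993, 0.12, 0.001]
force: [0.5, -0.6, -0.1]
finger_gap: 0.818
```

```bash
python3 go.py 0.6195 0.287 0.005 0.24;  python3 - <<'E'
from h import *
a=snap('scene','s5.png')[120:240,310:470,::-1]
cv2.imwrite('pics/s5c.png',cv2.resize(a,None,fx=4,fy=4,interpolation=cv2.INTER_CUBIC))
E
```

```text
t 22.2 pos [0.6204 0.2874 0.0068] psi 0.241 F [ 0.5 -0.6 -0.1] gap 75.1 j [-0.44  0.75 -0.11  1.6   0.11  0.79 -1.93]
shift [-0.03  0.01  0.06] turn [ 0.02 -0.01  0.01]
```

View pics/s5c.png

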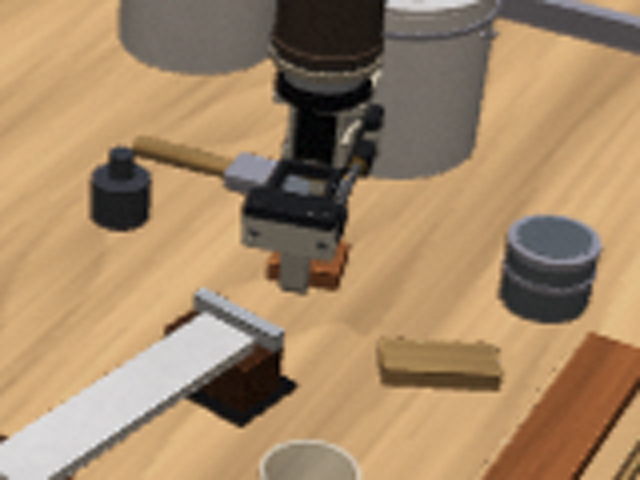

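The gripper straddles the patch at crop (308,265). Gripping and lifting.

>>> {"op": "drive_tool", "data": {"plan": "45 -0.03 0 0.04 0 0 0;45 -0.03 0 0.04 0 0 0;45 -0.03 0 0.04 0 0 0;45 -0.03 0 0.04 0 0 0;45 -0.03 0 0.04 0 0 0;45 -0.03 0 0.04 0 0 0;45 -0.03 0 -1 0 0 0;45 -0.03 0 -2.5 0 0 0;45 -0.03 0 -4 0 0 0;45 -0.03 0 -5 0 0 0", "grip_force": 20}}

```text
clock: 23.25
position: [0.6201, 0.2878, 0.1602]
eef_rot: [0.001, 0.993, 0.12, 0.002]
force: [0.3, 0.5, -0.9]
finger_gap: 0.539
```

```bash
python3 go.py 0.6175 -0.0025 0.16 1.387
```

```text
t 23.25 pos [0.6201 0.2878 0.1602] psi 0.241 F [ 0.3  0.5 -0.9] gap 49.5 j [-0.44  0.59 -0.13  1.49  0.08  1.07 -1.91]
shift [-2.4   9.38  0.02] turn [ 0.03 -0.02 -8.21]
```

>>> {"op": "drive_tool", "data": {"plan": "45 -2.4 9.38 0 0 0 -8.2;45 -2.4 9.38 0 0 0 -8.2;45 -2.4 9.38 0 0 0 -8.2;45 -2.4 9.38 0 0 0 -8.2;45 -2.4 9.38 0 0 0 -8.2;45 -2.4 9.38 0 0 0 -8.2;45 -2.4 9.38 0 0 0 -8.2;45 -2.4 9.38 0 0 0 -8.2;45 -2.4 9.38 0 0 0 -8.2;45 -2.4 9.38 0 0 0 -8.2"}}

```text
clock: 24.25
position: [0.6172, -0.0027, 0.1602]
eef_rot: [0.002, 0.77, 0.638, 0.001]
force: [-0.6, 0.1, -0.6]
finger_gap: 0.539
```

```bash
python3 go.py 0.6175 -0.0025 0.08 1.387 0.6175 -0.0025 0.063 1.387
```

```text
t 24.25 pos [ 0.6172 -0.0027  0.1602] psi 1.383 F [-0.6  0.1 -0.6] gap 49.5 j [ 0.18  0.51 -0.39  1.65  0.22  1.02 -0.47]
shift [ 0.01 -0.    2.67] turn [ 0.03  0.   -0.03]
shift [ 0.01 -0.01  3.24] turn [ 0.03  0.   -0.03]
```

>>> {"op": "drive_tool", "data": {"plan": "45 0 0 0.8 0 0 0;45 0 0 1.6 0.03 0 0;45 0 0 2.3 0.03 0 0;45 0 0 2.7 0.03 0 0;45 0 0 3 0.03 0 0;45 0 0 3.15 0.03 0 0;45 0 0 3.22 0.03 0 0;45 0 0 3.22 0.03 0 0;45 0 0 3.22 0.03 0 0"}}

```text
clock: 25.15
position: [0.6181, -0.0027, 0.0644]
eef_rot: [0.0, 0.77, 0.638, 0.0]
force: [-0.2, 0.2, 0.3]
finger_gap: 0.541
```

```bash
python3 go.py 0.6175 -0.0025 0.062 1.387;  python3 - <<'E'
from h import *
a=snap('scene','s6.png')[150:280,270:430,::-1]
cv2.imwrite('pics/s6c.png',cv2.resize(a,None,fx=4,fy=4,interpolation=cv2.INTER_CUBIC))
E
```

```text
t 25.15 pos [ 0.6181 -0.0027  0.0644] psi 1.383 F [-0.2  0.2  0.3] gap 49.6 j [ 0.16  0.62 -0.36  1.74  0.28  0.83 -0.51]
shift [ 0.   -0.02  0.08] turn [ 0.01 -0.   -0.03]
```

View pics/s6c.png

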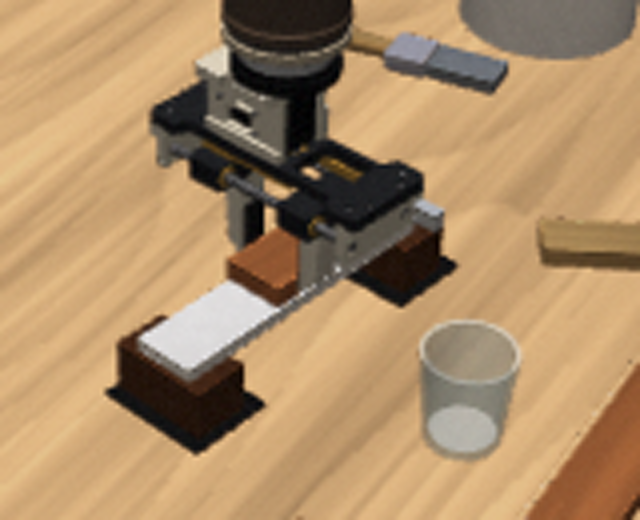

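The patch is just above the slat's middle at crop (265,265). Lowering the last 2 mm.

>>> {"op": "drive_tool", "data": {"plan": "45 0 -0.02 0.04 0 0 0;45 0 -0.02 0.07 0 0 0;45 0 -0.02 0.07 0 0 0"}}

```text
clock: 25.5
position: [0.6175, -0.0026, 0.0622]
eef_rot: [0.0, 0.77, 0.638, 0.0]
force: [-0.3, 0.6, -0.4]
finger_gap: 0.541
```

>>> {"op": "drive_tool", "data": {"plan": "45 0 0 0.03 0 0 0;45 0 0 0.03 0 0 0"}}

```text
clock: 25.7
position: [0.6175, -0.0026, 0.0621]
eef_rot: [0.001, 0.77, 0.638, 0.001]
force: [-2.3, 0.0, 7.4]
finger_gap: 0.543
```

Contact. Releasing gently.

>>> {"op": "drive_tool", "data": {"plan": "52 0 0 -0.02 0 0 0;56 0 0 -0.02 0 0 0;65 0 0 -0.02 0 0 0;75 0 0 -0.02 0 0 0;75 0 0 -0.02 0 0 0;75 0 0 -0.8 0 0 0;75 0 0 -2 0 0 0;75 0 0 -3.5 0 0 0;75 0 0 -5 0 0 0;75 0 0 -5 0 0 0"}}

```text
clock: 26.7
position: [0.6207, -0.0018, 0.2189]
eef_rot: [0.004, 0.77, 0.638, 0.005]
force: [1.2, 0.4, -0.9]
finger_gap: 0.818
```

```bash
python3 go.py 0.4445 0.276 0.19 1.387 0.4445 0.276 0.19 2.0
```

```text
t 26.7 pos [ 0.6207 -0.0018  0.2189] psi 1.383 F [ 1.2  0.4 -0.9] gap 75.1 j [ 0.19  0.46 -0.4   1.58  0.2   1.13 -0.44]
shift [ 8.   -7.51  0.9 ] turn [ 0.09 -0.02 -0.03]
shift [ 8.   -7.51  0.9 ] turn [ 0.09  0.01 -4.42]
```

>>> {"op": "drive_tool", "data": {"plan": "80 8 -7.5 0.6 0 0 0;80 8 -7.5 0.6 0 0 0;80 8 -7.5 0.6 0 0 0;80 8 -7.5 0.6 0 0 0;80 8 -7.5 0.6 0 0 0;80 8 -7.5 0.6 0 0 0;80 8 -7.5 0.9 0.08 0 0;80 8 -7.5 0.9 0.08 0 0;80 8 -7.5 0.9 0.08 0 0"}}

```text
clock: 27.6
position: [0.4446, 0.276, 0.1894]
eef_rot: [-0.0, 0.77, 0.638, 0.001]
force: [0.4, 1.5, 0.2]
finger_gap: 0.873
```

```bash
python3 chk.py e patch .6175 -.0025 1.387 .056  weight .4445 .276 0 0 slat .6175 -.002 1.393 .044;python3 ov.py e patch .6175 -.0025 1.387 .056 slat .6175 -.0025 1.387 .044; python3 go.py 0.4445 0.275 0.1 1.387 0.4445 0.275 0.014 1.387
```

```text
patch ['top', 'scene'] [ 0.6176 -0.0041  1.4163] 0.254
patch ['top'] [ 0.6184 -0.003   1.4046] 0.119
patch ['scene'] [ 0.6164 -0.0054  1.4077] 0.109
weight ['scene'] [0.4442 0.2752 0.    ] 0.081
slat ['top'] [ 6.1810e-01 -9.0000e-04  1.3874e+00] 0.369
t 28.0 pos [0.4453 0.2755 0.19  ] psi 1.382 F [ 0.9 -0.1 -0. ] gap 79.9 j [-0.26  0.36 -0.51  1.84  0.2   1.   -1.05]
shift [-0.03 -0.03  3.  ] turn [ 0.01 -0.02 -0.04]
shift [-0.04 -0.03  5.87] turn [ 0.01 -0.02 -0.04]
```

View pics/e_ot.png

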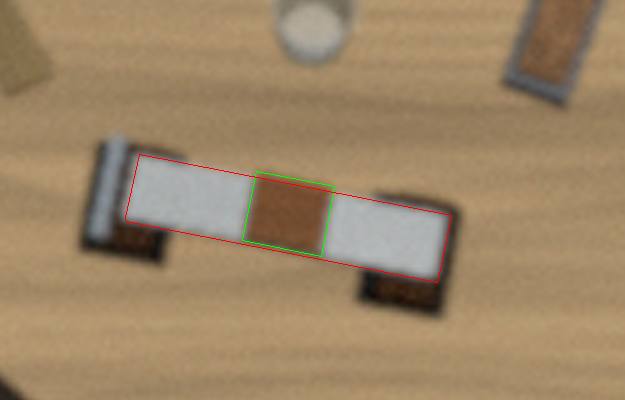

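View pics/e_os.png

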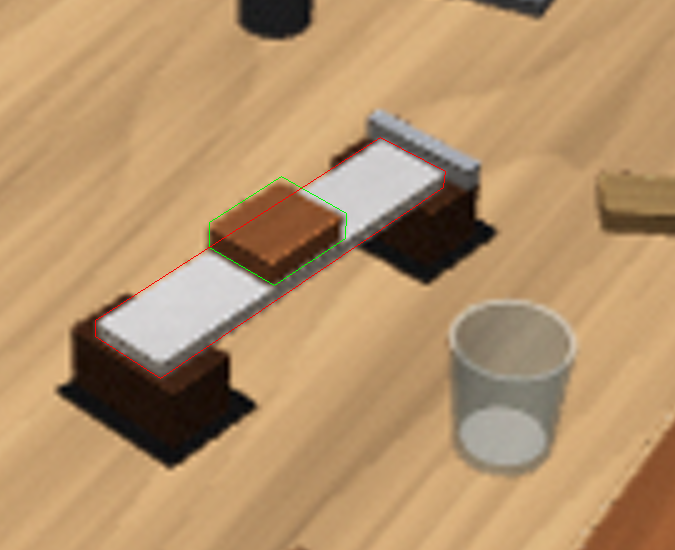

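The patch sits centred and square on the slat (top (288,213), scene crop (278,230)). Now the weight.

>>> {"op": "drive_tool", "data": {"plan": "80 -0.03 -0.03 1.4 0 0 0;80 -0.03 -0.03 2.4 0 0 0;80 -0.03 -0.03 3 0 0 0;80 -0.03 -0.03 3.9 0 0 0;80 -0.03 -0.03 4.7 0 0 0;80 -0.04 -0.03 5.4 0 0 0;80 -0.04 -0.03 5.85 0 0 0;80 -0.04 -0.03 5.85 0 0 0;80 -0.04 -0.03 5.85 0 0 0"}}

```text
clock: 28.9
position: [0.4447, 0.2751, 0.0149]
eef_rot: [-0.001, 0.771, 0.637, 0.002]
force: [0.2, -0.0, 1.0]
finger_gap: 0.872
```

```bash
python3 go.py 0.4445 0.275 0.014 1.387;  python3 - <<'E'
from h import *
a=snap('scene','s7.png')[100:220,270:430,::-1]
cv2.imwrite('pics/s7c.png',cv2.resize(a,None,fx=4,fy=4,interpolation=cv2.INTER_CUBIC))
E
```

```text
t 28.9 pos [0.4447 0.2751 0.0149] psi 1.382 F [ 0.2 -0.   1. ] gap 80.1 j [-0.36  0.59 -0.41  2.    0.38  0.62 -1.21]
shift [-0.01 -0.01  0.03] turn [ 0.01 -0.02 -0.04]
```

View pics/s7c.png

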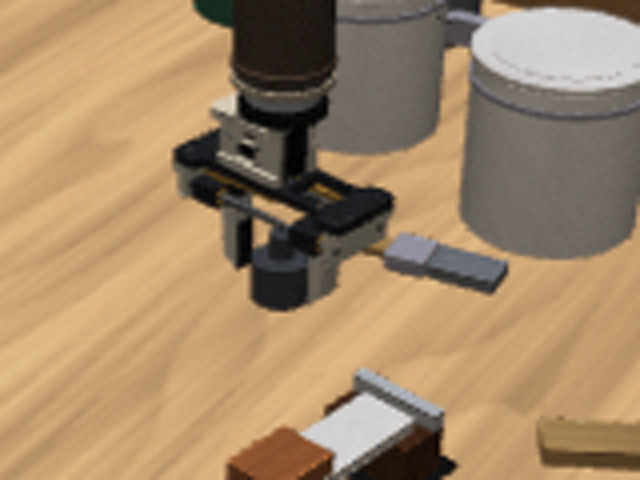

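The weight sits between the fingers at crop (280,275). Gripping firmly.

>>> {"op": "drive_tool", "data": {"plan": "45 0 0 0 0 0 0;45 0 0 0 0 0 0;45 0 0 0 0 0 0;45 0 0 0 0 0 0;45 0 0 0 0 0 0;45 0 0 0 0 0 0;45 0 0 -0.8 0 0 0;45 0 0 -2 0 0 0;45 0 0 -3.5 0 0 0;45 0 0 -5 0 0 0", "grip_force": 45}}

```text
clock: 29.95
position: [0.4435, 0.2739, 0.1657]
eef_rot: [-0.001, 0.771, 0.637, 0.0]
force: [2.0, 0.4, -7.5]
finger_gap: 0.557
```

```bash
python3 go.py 0.6175 -0.003 0.165 1.387
```

```text
t 29.95 pos [0.4435 0.2739 0.1657] psi 1.382 F [ 2.   0.4 -7.5] gap 51.2 j [-0.26  0.38 -0.51  1.87  0.23  0.94 -1.07]
shift [-7.97  7.43  0.01] turn [-0.   -0.01 -0.04]
```

>>> {"op": "drive_tool", "data": {"plan": "45 -1 1 -0.2 0 0 0;45 -2 2 -0.2 0 0 0;45 -3 3 -0.2 0 0 0;45 -4 4 -0.2 0 0 0;45 -5 5 -0.2 0 0 0;45 -6 6 -0.2 0 0 0;45 -7 7 -0.2 0 0 0;45 -7.97 7.43 -0.2 0 0 0;45 -7.97 7.43 -0.2 0 0 0;45 -7.97 7.43 -0.2 0 0 0"}}

```text
clock: 30.95
position: [0.6165, -0.0043, 0.1696]
eef_rot: [-0.002, 0.771, 0.636, -0.001]
force: [-0.4, 1.1, -7.0]
finger_gap: 0.555
```

```bash
python3 go.py 0.6175 -0.003 0.1 1.387 0.6175 -0.003 0.09 1.387
```

```text
t 30.95 pos [ 0.6165 -0.0043  0.1696] psi 1.379 F [-0.4  1.1 -7. ] gap 51.0 j [ 0.2   0.51 -0.41  1.64  0.23  1.05 -0.47]
shift [0.05 0.03 2.32] turn [-0.03 -0.01 -0.06]
shift [0.05 0.04 2.65] turn [-0.03 -0.01 -0.06]
```

>>> {"op": "drive_tool", "data": {"plan": "45 0.05 0.03 0.7 -0.03 -0.01 -0.06;45 0.05 0.03 1.3 -0.03 -0.01 -0.06;45 0.05 0.03 1.8 -0.03 -0.01 -0.06;45 0.05 0.03 2.2 -0.03 -0.01 -0.06;45 0.05 0.03 2.5 -0.03 -0.01 -0.06;45 0.05 0.03 2.5 -0.03 -0.01 -0.06;45 0.05 0.03 2.5 -0.03 -0.01 -0.06"}}

```text
clock: 31.65
position: [0.6176, -0.0027, 0.0949]
eef_rot: [0.001, 0.769, 0.64, 0.0]
force: [-0.1, -0.0, -7.4]
finger_gap: 0.554
```

```bash
python3 go.py 0.6175 -0.003 0.0885 1.387;  python3 - <<'E'
from h import *
a=snap('scene','s8.png')[140:280,270:430,::-1]
cv2.imwrite('pics/s8c.png',cv2.resize(a,None,fx=4,fy=4,interpolation=cv2.INTER_CUBIC))
E
```

```text
t 31.65 pos [ 0.6176 -0.0027  0.0949] psi 1.388 F [-0.1 -0.  -7.4] gap 50.9 j [ 0.18  0.59 -0.39  1.71  0.28  0.9  -0.51]
shift [-0.01 -0.    0.21] turn [0.01 0.   0.01]
```

View pics/s8c.png

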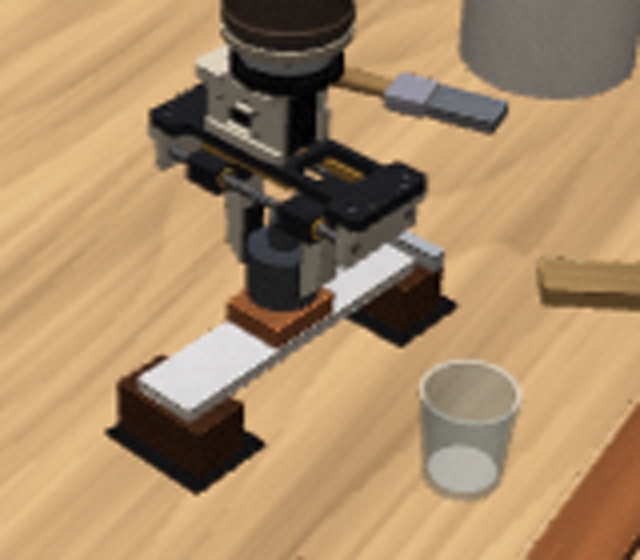

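The weight hovers above the patch's middle at crop (282,270). Lowering in small steps.

>>> {"op": "drive_tool", "data": {"plan": "45 0 0 0.08 0 0 0;45 0 0 0.14 0 0 0;45 0 0 0.18 0 0 0;45 0 0 0.2 0 0 0;45 0 0 0.2 0 0 0"}}

```text
clock: 32.2
position: [0.618, -0.0028, 0.0897]
eef_rot: [0.001, 0.769, 0.639, 0.001]
force: [-1.6, -1.1, -1.4]
finger_gap: 0.555
```

Touching (most of the 7 N is off). Releasing.

>>> {"op": "drive_tool", "data": {"plan": "45 0 0 0.01 0 0 0;53 0 0 0.01 0 0 0;57 0 0 0.01 0 0 0;65 0 0 0 0 0 0;75 0 0 0 0 0 0;75 0 0 0 0 0 0;75 0 0 -0.8 0 0 0;75 0 0 -2 0 0 0;75 0 0 -3.5 0 0 0;75 0 0 -5 0 0 0"}}

```text
clock: 33.2
position: [0.6173, -0.0027, 0.2412]
eef_rot: [0.001, 0.769, 0.64, 0.0]
force: [1.4, 0.5, 0.6]
finger_gap: 0.819
```

>>> {"op": "drive_tool", "data": {"plan": "75 0 -1 -0.5 0 0 0;75 0 -2.5 -0.5 0 0 0;75 0 -4 -0.5 0 0 0;75 0 -5.5 -0.5 0 0 0;75 3 -6.5 -0.5 0 0 0;75 6 -6.5 -0.5 0 0 0;75 6 -6.5 -0.5 0 0 0;75 6 -6.5 -0.5 0 0 0"}}

```text
clock: 34.0
position: [0.4579, 0.2135, 0.2565]
eef_rot: [0.0, 0.768, 0.64, 0.001]
force: [0.8, -0.5, -0.7]
finger_gap: 0.815
```

```bash
python3 chk.py f weight .6175 -.003 0 .074 patch .6175 -.003 1.387 .056 jar .778 -.0215 0 0;python3 ov.py f weight .6175 -.003 0 .074  slat .6175 -.0025 1.387 .044; python3 go.py .4 0 .2 0
```

```text
weight ['top', 'scene'] [ 0.6174 -0.004   0.    ] 0.229
weight ['top'] [ 0.6181 -0.0027  0.    ] 0.075
weight ['scene'] [ 0.617 -0.007  0.   ] 0.082
patch ['top', 'scene'] [ 0.6196 -0.0048  1.4009] 7.268
patch ['top'] [ 0.6839 -0.0183  0.5537] 1.0
patch ['scene'] [ 0.6172 -0.0078  1.3861] 1.143
jar ['top', 'scene'] [ 0.7756 -0.0216  0.    ] 0.412
jar ['top'] [ 0.7801 -0.0225  0.    ] 0.236
jar ['scene'] [ 0.7731 -0.017   0.    ] 0.16
t 34.4 pos [0.4586 0.2083 0.2558] psi 1.386 F [0.7 0.2 0.4] gap 75.2 j [-0.05  0.27 -0.6   1.78  0.17  1.14 -0.89]
shift [-7.18 -0.64  1.87] turn [ 0.02 -0.    9.92]
```

View pics/f_ot.png

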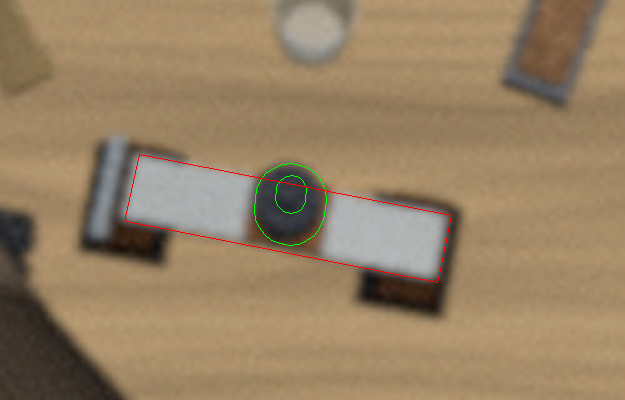

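View pics/f_os.png

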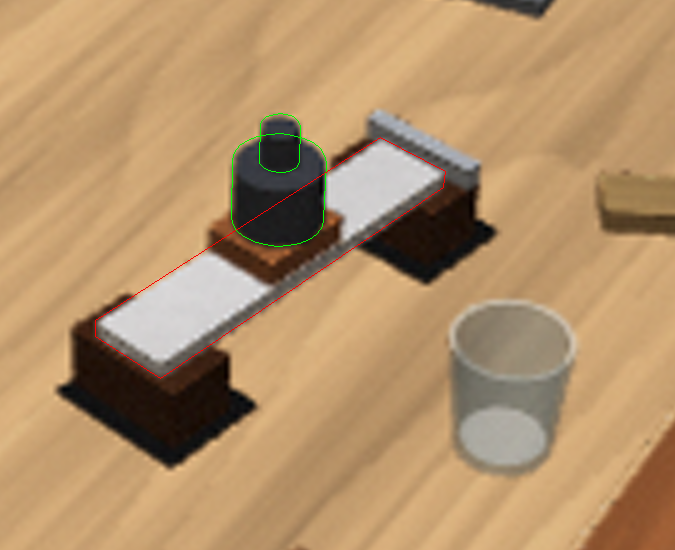

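The weight stands upright and centred on the patch (top (290,203), scene crop (279,200)). The slat is unmoved, the jar is where it was and the arm is clear. Letting it settle, then handing in.

>>> {"op": "drive_tool", "data": {"plan": "75 0 0 0 0 0 0;75 0 0 0 0 0 0;75 0 0 0 0 0 0;75 0 0 0 0 0 0;75 0 0 0 0 0 0"}}

```text
clock: 34.9
position: [0.4586, 0.2083, 0.2558]
eef_rot: [0.001, 0.769, 0.639, 0.0]
force: [-0.0, 0.6, -0.8]
finger_gap: 0.817
```

```bash
python3 -c "
from rig import order
print(order.sign_off())"
```

```text
the job is handed in; nothing more can be done
None
```

The job is handed in at about 35 s on the robot's clock. No verdict is reported, so this rests on my own camera checks. I placed both bearers on their pads, with the lipped one on the left pad and its lip towards the pails. Then I laid the white slat, the patch and the weight in that order.

What the last checks showed:
- **Bearers:** both came out within about 5 mm of the measured pad centres and square to them, measured before the slat covered them. Later pictures show them unmoved. The plain one was fitted from the scene camera only, because the arm hid it from the top camera.
- **Slat:** flat across both bearers, with its end an estimated 6–10 mm inside the lip.
- **Patch:** within about 3 mm of the slat's centre and square to it.
- **Weight:** upright, within about 4 mm of the patch's centre.
- **Jar:** same measured position as at the start, within about 2 mm.

Some checks failed or disagreed:
- The two cameras differ by 3–6 mm along the slat.
- The trained networks could not outline the bearers once the slat lay on them, or the patch under the weight. Those last fits were unusable, and I judged them from overlays on the pictures instead.
- Two white pails stood on the left; both have y above 0, so the choice of pad was the same either way.

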